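Clamp the carving blank with the T-key

TASK

Take the steel T-key from its sloping wooden rest and stand it, foot down, fully home in the square socket on top of the carving vice, and let go of it there before turning anything. Then take it again by its crossbar and turn the socket clockwise (seen from above) until it comes to its stop and the jaw has closed on the wooden blank. Leave the key standing in the socket, hands off, and leave the other things on the bench where they are.

Things in the scene. Friction and masses are not known exactly. Their poses are not given: they have to be found in the camera images.
- key: steel T-key, 150 mm long, 0.4 kg: 16 mm square shaft, crossbar 16 mm thick, 90 mm long, centred 142 mm above the foot. Lowest 10 mm taper to 8 mm square. Origin: centre of the foot's end; z up the shaft, y along the crossbar. Mass centre 92 mm from the foot. At first in the rest: foot towards the robot, shaft rising away at 30 degrees above level, crossbar level, x pointing steeply down
- rest: dark wooden rest, fixed, base 170 x 70 x 14 mm; origin under its centre; x: the way the key's shaft rises. The key lies loosely, foot against a stop at x -80 mm, 40 mm up, in a trough 0 to 55 mm and a saddle 112 to 128 mm from the foot (29 mm wide outside, walls to 2 mm above the shaft's centre line). In between the shaft is free all round, 45 mm or more above the base
- key_tip (a point): centre of the foot's end face of the key (the key's origin), axes as the key's
- socket (a point): centre of the mouth of the square socket in the turning cylinder on the vice, 94 mm above the bench. Socket 18 mm square, 36 mm deep, no lead-in, flat bottom. The point turns with the cylinder: x and y square to the socket's sides, z up. Cylinder 54 mm across, 44 mm tall, on the vice's 50 mm high body, 60 mm from the vice's centre towards the robot
- lock (a joint): turn of the socket cylinder in rad: grows clockwise seen from above, from 0 to a hard stop at 1.4 where the jaw has closed on the blank; starts between 0 and 0.3. It is stiff (0.12 N m of friction) and stays where it is left. The key has about 0.13 rad of play in the socket
- vice: grey and dark steel vice fixed to the bench, base 220 x 110 mm, 30 mm tall, body 50 mm tall; origin under the centre of its base, x away from the robot along the vice. At x = -60 mm stands the socket cylinder (top 94 mm high); at x = 7 to 110 mm are the moving jaw (100 mm wide, up to 120 mm high), a pale wooden blank with a round top (140 mm high) and the fixed jaw (125 mm high)
- knife: bystander: carving knife with a blue round handle, 160 mm long, lying on the bench; origin under its middle, x towards the blade
- rubber_ring: bystander: black rubber ring, 48 mm across, 14 mm tall, lying flat; origin at the centre of its underside
- bottle: bystander: closed brown glass bottle, 52 mm across, 120 mm tall; origin at the centre of its underside
- jar: bystander: closed white jar, 60 mm across, 80 mm tall; origin at the centre of its underside
- carving: bystander: small slatted wooden box, 70 x 110 x 45 mm; origin at the centre of its underside
- brush: bystander: bench brush 170 mm long, lying; origin under its middle
Things that resemble listed ones, but are neither listed nor needed, are in the scene too. What is shaped like the key but blue or orange is not meant.

How it is judged:
On the way:
1. the key stands fully home in the socket, let go, before the socket has been turned (z of key_tip in the frame of socket below -0.03 m and horizontal distance between key_tip and socket below 0.006 m and angle between key's own z axis and vertical below 0.12 rad and value of joint lock below 0.6 rad and contact force between the fingers and key below 0.1 N), for 0.2 s.
At the end, for the whole second after the job is handed in: The socket is turned to within 0.15 rad of its stop at 1.4 rad, with the key standing in it at rest: foot at least 30 mm below the mouth, within 6 mm of the socket's axis, shaft within 0.12 rad of upright (value of joint lock above 1.25 rad and z of key_tip in the frame of socket below -0.03 m and horizontal distance between key_tip and socket below 0.006 m and angle between key's own z axis and vertical below 0.12 rad and linear speed of key below 0.02 m/s); the robot touches nothing.
It fails at once if a bystander (knife, rubber ring, bottle, jar, slatted box or brush) is pushed more than 40 mm from its place (distance of any of knife, rubber_ring, bottle, jar, carving, brush from where it was at the start of the episode above 0.04 m).
It also fails if it takes over 61 s, if anything falls off the work surface, if the arm or the gripper's body presses on something with over 40 N, if the wrist force passes 120 N, or if a joint passes its speed limit or range.

ROBOT

A 7-joint arm with a two-finger parallel gripper is mounted at the origin on the work surface. World frame = base frame: x ahead of the robot, y to its left, z up, the work surface at z = 0. Lengths are in m, angles in rad, forces in N, time in s.
With the tool pointing down it reaches from about 0.4 to 0.875 m from the base axis. Payload 19.3 kg.
Tool frame: the origin (TCP) lies on the centre line of the jaws, within the pads' length; the fingertips stand 14 mm ahead of it and the grasp point (between the pads) lies 5 mm behind it; z points along the fingers, y is the line along which they close (so a half turn about z gives the same grasp; the last joint's range is limited). The gripper opens to 85 mm and grips with 20 to 120 N. Pads are 22 mm wide; open, the fingers measure 114 mm over their backs; the gripper's body (76 mm by 85 mm) begins 54 mm behind the grasp point. The pads swing forward as they close: fully open they stand 13 mm farther back than shut.
Start: joints at [-1.281, 0.521, -0.036, 1.599, 0.021, 1.021, -0.113], TCP at [0.22, 0.585, 0.205] pointing down, gripper open.
Joint ranges: [-2.91, 2.91], [-0.3, 2.13], [-1.5, 1.42], [0.17, 2.43], [-1.26, 4.41], [0.16, 1.93], [-2.52, 2.52]. Speed limits (rad/s): [1.89, 1.89, 2.39, 2.39, 3.01, 3.01, 3.01].

INTERFACE

Orientations are given as [roll, pitch, yaw] about the fixed x, y, z axes, in that order (R = Rz(yaw) Ry(pitch) Rx(roll)).
In Python, from workcell import bot, grab_frame, regions_of gives the robot as it stands. The module is installed in compiled form; this text tells all that it offers.
- The arm moves only by the tool play_rows, never from a script. Its argument "plan" is a list of rows, each a list of 3 entries, a list of its own where there are three numbers: the shift along the tool's x, y, z in units of 2.5 cm (1.0 is 2.5 cm), then the turn, a rotation vector about the tool's x, y, z in units of 0.15 rad (1.0 is 0.15 rad), then the closure, from -1 (fully open) to 1 (shut). In form: [[[tx, ty, tz], [rx, ry, rz], jaw], ...]. A call has 1 to 20 rows; each row shifts and turns the commanded pose from where the row before left it, along the tool's axes as they then stand; what a row does not reach is not made up. A row lasts 1/8 s, in which the tool goes at most 62.5 mm and 10.7 degrees, less where a joint would pass 70% of its speed; a pose out of reach is approached as far as the arm can. A call with a number of a shift or a turn outside -1 to 1 is refused whole. A call with a gripper value outside its range is refused whole. The fingers move at their own pace and stop on an object; "newtons" is the grip in N (left out, the last holds). Time passes only in rows, so rows that do not move let the fingers close. It gives the time, the measured TCP pose, the force, the opening and the grip force at its end, in the units of the state.
- bot.observe(): the state, without advancing time (a new reading comes with each control period).
- grab_frame(name): name is "scene" or "top" or "wrist"; returns a dict with "pixels" (384x512x3 uint8, red, green, blue), "depth" (384x512 float32, m along the optical axis (not along the pixel's ray), 0 where there is no reading), "camera_matrix" (3x3 intrinsics, pixels), "R" (3x3) and "t" (3): a world point X has camera coordinates R X + t. Camera axes: x right, y down, z forward; pixel columns grow to the right and rows downward; lengths in m; the calibration is good to about 2 mm. The wrist camera is an equidistant fisheye: a pixel r from the principal point sees the ray r / f radians off the axis. A picture is of the moment at which its call begins.
- bot.job_done(): hands the job in; it is judged then, once.
Trained networks look in the newest picture that a camera, given by its name, has taken for a name from the list of things; names that differ only in an ending like _2 or _b are one class to them, and where a whole thing is asked for, a point or a joint stands for the part that bears it (a point fixed in the world has none). Each returns a list of dicts, best first, with "p" (0 to 1); they miss things now and then, are a little off and sometimes report something else, mostly with a low value. They report only what shows in the picture. A call takes as long as a camera call. They do not tell look-alikes from the thing itself.
- regions_of(thing, camera): "mask" (384x512 bool, what is visible of it) and "box" ([left, top, right, bottom] in pixels, round what is visible of it).
The state is a dict: "clock": time; "qpos": joint angles; "qd": joint speeds; "joint_efforts": joint torques, N m; "position": TCP position; "tool_rot": TCP orientation; "force": force on the tool from outside, world axes, zero at the start; "moment": the same for the moment, N m; "grip_width": finger opening in m; "finger_force": force on a finger pad.
Only numpy, scipy, OpenCV 4.12 (cv2) and the standard library are available. Lean on these libraries where they do the work, as an engineer would, in place of code of your own. Each camera call takes 0.05 s, during which the arm holds its last target. There are 200 camera calls.

## Working session

There is one attempt and no reset: what is moved stays moved. The work goes in short steps, Python scripts to look and compute and a tool call to move; the robot and the scene stay as the last step left them, time stands still between calls to the robot, and variables do not carry over. Pictures are saved under pics/ and viewed, at most 10 in all, crops included, and the job is handed in when it is done.

Besides the shell and the picture viewer there is one more tool, called after "Request:" by a JSON object that holds its "fn" and its "kwargs". play_rows: Moves the arm, as the interface text tells. Its arguments: {"type":"object","properties":{"plan":{"type":"array"},"newtons":{"type":"number"}},"required":["plan"]}

```bash
mkdir -p pics; cat > h.py <<'E'
import numpy as np,cv2
from workcell import bot,grab_frame,regions_of
def pts(f,mask=None):
    d=f["depth"];K=f["camera_matrix"]
    v,u=np.nonzero((d>0)&(mask if mask is not None else True))
    z=d[v,u];c=np.stack([(u-K[0,2])/K[0,0]*z,(v-K[1,2])/K[1,1]*z,z],1)
    return (c-f["t"])@f["R"],u,v
E
python3 - <<'E'
from h import *
s=bot.observe();print({k:np.round(v,3) for k,v in s.items()})
fs={}
for n in("scene","top"):
    f=grab_frame(n);fs[n]=f;cv2.imwrite(f"pics/{n}0.png",f["pixels"][...,::-1]);print(n,f["R"].round(3).tolist(),f["t"].round(3))
    for t in("key","rest","socket","vice","knife","rubber_ring","bottle","jar","carving","brush"):
        for r in regions_of(t,n)[:3]:
            p,u,v=pts(f,r["mask"])
            print(t,round(r["p"],2),np.round(r["box"]),np.median(p,0).round(3),p.min(0).round(3),p.max(0).round(3))
np.save("f.npy",fs,allow_pickle=True)
a=np.vstack([fs["scene"]["pixels"],fs["top"]["pixels"]]);
E
```

```text
{'clock': np.float64(0.0), 'qpos': array([-1.281,  0.522, -0.036,  1.6  ,  0.021,  1.021, -0.113]), 'qd': array([-0.   ,  0.002,  0.   ,  0.001, -0.001,  0.001, -0.002]), 'joint_efforts': array([-3.0000e-03, -9.2712e+01,  1.9790e+00, -3.6994e+01,  1.8000e-02,
        8.0000e-03,  0.0000e+00]), 'position': array([0.22 , 0.585, 0.205]), 'tool_rot': array([-3.141,  0.   ,  2.782]), 'force': array([0.036, 0.015, 0.715]), 'moment': array([ 0.044, -0.017,  0.097]), 'finger_force': np.float64(0.0), 'grip_width': np.float64(0.085)}
scene [[0.727, 0.686, -0.022], [0.428, -0.478, -0.767], [-0.537, 0.549, -0.641]] [-0.412 -0.16   1.433]
key 0.82 [172. 191. 201. 228.] [ 0.42  -0.138  0.014] [ 0.304 -0.195 -0.005] [ 0.459 -0.09   0.019]
key 0.8 [ 83. 203. 134. 248.] [ 0.271 -0.305  0.013] [ 0.202 -0.391 -0.002] [ 0.31  -0.241  0.019]
key 0.79 [241. 139. 264. 170.] [0.332 0.23  0.012] [ 0.259  0.137 -0.005] [0.396 0.286 0.019]
rest 0.75 [186. 234. 238. 299.] [ 0.646 -0.228  0.014] [ 0.513 -0.275 -0.004] [ 0.7   -0.154  0.107]
socket 0.84 [274. 156. 292. 180.] [0.535 0.142 0.084] [ 0.436  0.125 -0.
[... 1684 characters left out ...]
 0.028]
knife 0.19 [213. 110. 230. 129.] [0.789 0.122 0.082] [0.772 0.099 0.01 ] [0.817 0.149 0.127]
rubber_ring 0.59 [295. 110. 333. 141.] [ 0.793 -0.171  0.014] [ 0.739 -0.228 -0.007] [ 0.839 -0.108  0.053]
rubber_ring 0.42 [247. 140. 264. 156.] [0.712 0.009 0.013] [ 0.69  -0.011 -0.   ] [0.736 0.029 0.022]
bottle 0.82 [212. 110. 228. 132.] [0.789 0.122 0.081] [ 0.772  0.099 -0.003] [0.817 0.154 0.127]
jar 0.55 [248. 112. 270. 134.] [0.785 0.006 0.076] [ 0.763 -0.025 -0.006] [0.84  0.036 0.088]
carving 0.59 [294. 109. 332. 139.] [ 0.794 -0.173  0.014] [ 0.739 -0.231 -0.007] [ 0.839 -0.108  0.053]
brush 0.9 [102. 209. 152. 223.] [0.494 0.461 0.018] [ 0.464  0.357 -0.008] [0.514 0.525 0.027]
```

```bash
python3 - <<'E'
from h import *
fs=np.load("f.npy",allow_pickle=True).item()
t=fs["top"]["pixels"][...,::-1];s=fs["scene"]["pixels"][...,::-1]
r=lambda im,w,h:cv2.resize(im,(w,h),interpolation=cv2.INTER_CUBIC)
a=np.hstack([r(t[145:210,300:360],400,433)[:300],r(t[145:225,180:240],400,533)[:300]])
a=np.hstack([r(t[148:208,296:356],400,300+100)[:300],r(t[145:225,180:260],400,400)[:400][50:350]])
b=np.hstack([r(s[225:300,170:270],400,300),r(s[140:215,260:360],400,300)])
cv2.imwrite("pics/c.png",np.vstack([a,b]))
E
```

```text
(no output)
```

View pics/c.png

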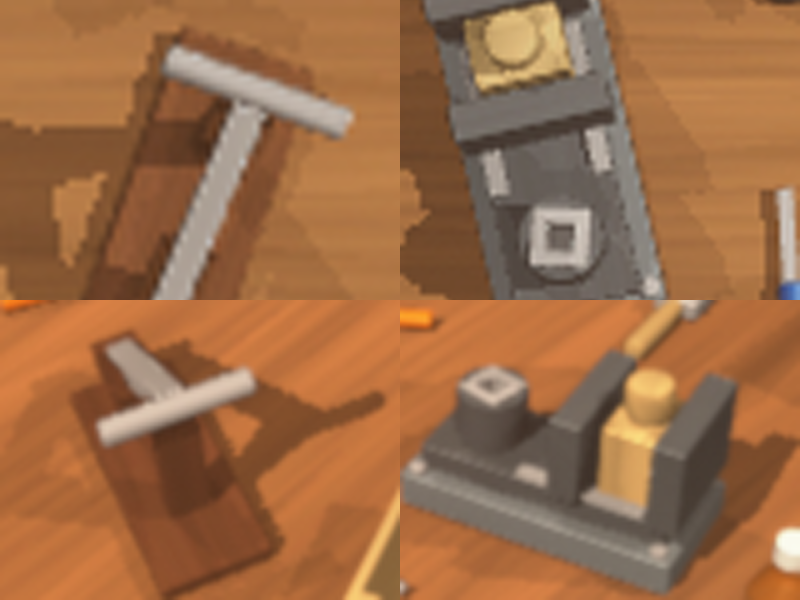

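View pics/scene0.png

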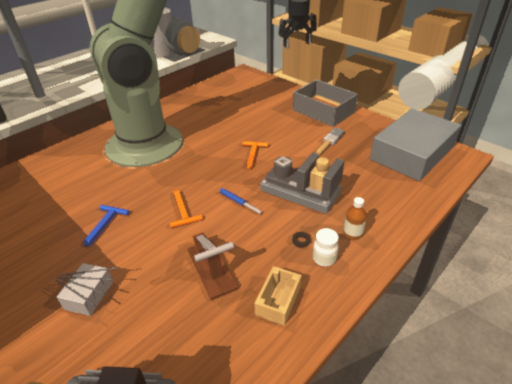

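```bash
cat > fit.py <<'E'
from h import *
from scipy.optimize import least_squares
fs=np.load("f.npy",allow_pickle=True).item()
def sat(f): return cv2.cvtColor(f["pixels"],cv2.COLOR_RGB2HSV)[...,1]
def box(q,lo,hi):
    c=(lo+hi)/2;d=np.abs(q-c)-(hi-lo)/2
    return np.linalg.norm(np.maximum(d,0),axis=1)+np.minimum(d.max(1),0)
def Rk(psi,el=np.pi/6):
    z=np.array([np.cos(el)*np.cos(psi),np.cos(el)*np.sin(psi),np.sin(el)]);x=np.array([np.sin(el)*np.cos(psi),np.sin(el)*np.sin(psi),-np.cos(el)])
    return np.stack([x,np.cross(z,x),z],1)
P=[]
for n in fs:
    f=fs[n];p,u,v=pts(f);s=sat(f)[v,u]
    m=(s<70)&(p[:,2]>.045)&(p[:,2]<.15)&(np.hypot(p[:,0]-.61,p[:,1]+.21)<.12)
    print(n,m.sum(),p[m].min(0).round(3),p[m].max(0).round(3));P.append(p[m])
def res(x,Q):
    q=(Q-x[:3])@Rk(x[3])
    return np.minimum(box(q,np.array([-.008,-.008,0]),np.array([.008,.008,.15])),box(q,np.array([-.008,-.045,.134]),np.array([.008,.045,.15])))
for Q in (P[0],P[1],np.vstack(P)):
    r=least_squares(res,[.54,-.18,.045,-.45],args=(Q,),loss="soft_l1",f_scale=.003)
    print("key",r.x.round(4),np.abs(r.fun).mean().round(4))
for n in fs:
    f=fs[n];p,u,v=pts(f);hsv=cv2.cvtColor(f["pixels"],cv2.COLOR_RGB2HSV)[v,u]
    c=(p[:,2]>.085)&(p[:,2]<.102)&(np.hypot(p[:,0]-.527,p[:,1]-.154)<.04)
    w=c&(hsv[:,2]>150)
    for m in(c,w):
        rc=cv2.minAreaRect((p[m,:2]*1000).astype(np.float32));print(n,m.sum(),rc,p[m].mean(0).round(4))
    # vice axis
    m=(p[:,2]>.015)&(p[:,2]<.15)&(np.hypot(p[:,0]-.58,p[:,1]-.165)<.14)
    print("vice",cv2.minAreaRect((p[m,:2]*1000).astype(np.float32)))
E
python3 fit.py
```

```text
scene 371 [ 0.543 -0.272  0.054] [ 0.672 -0.185  0.12 ]
top 332 [ 0.535 -0.272  0.047] [ 0.671 -0.182  0.128]
key [ 0.5336 -0.1849  0.0386 -0.3585] 0.0009
key [ 0.5346 -0.1835  0.0399 -0.3913] 0.0021
key [ 0.5338 -0.1843  0.039  -0.3683] 0.0015
scene 167 ((527.0560913085938, 152.3108673095703), (50.87902069091797, 53.10188293457031), 31.490171432495117) [0.5279 0.1501 0.0907]
scene 92 ((521.2194213867188, 156.7008819580078), (43.001075744628906, 42.45674514770508), 88.10700988769531) [0.5229 0.1563 0.0918]
vice ((584.8778686523438, 162.04734802246094), (223.16836547851562, 108.20211791992188), 14.470447540283203)
top 194 ((525.803955078125, 152.03173828125), (51.07270431518555, 50.342533111572266), 0.5400920510292053) [0.5253 0.1528 0.0925]
top 99 ((525.7306518554688, 153.0037841796875), (37.14113998413086, 34.84804153442383), 84.36268615722656) [0.5253 0.1527 0.0933]
vice ((584.2744140625, 166.60357666015625), (220.68902587890625, 110.23973846435547), 12.966425895690918)
```

Request:
{"fn": "play_rows", "kwargs": {"plan": [[[0,0,-1],[0,0,0],-1],[[0,0,-1],[0,0,0],-1],[[0,0,0],[0,0,1],-1],[[0,0,0],[0,0,1],-1],[[0,0,0],[0,0,0],-1]], "newtons": 60}}

```text
clock: 1.72
position: [0.22, 0.585, 0.2554]
tool_rot: [3.142, 0.0, 2.483]
force: [0.3, 0.4, -0.6]
grip_width: 0.0853
finger_force: 0.0
```

```bash
cat > st.py <<'E'
from h import *
s=bot.observe();r=np.r_[s["qpos"],s["position"],s["tool_rot"]]
open("log.txt","a").write(" ".join(map(str,r))+"\n")
print(s["clock"].round(2),r.round(3).tolist(),s["force"].round(1),s["grip_width"],s["finger_force"])
E
python3 st.py
```

```text
Traceback (most recent call last):
  File "st.py", line 4, in <module>
    print(s["clock"].round(2),r.round(3).tolist(),s["force"].round(1),s["grip_width"],s["finger_force"])
          ^^^^^^^^^^^^^^^^
AttributeError: 'float' object has no attribute 'round'
```

Request:
{"fn": "play_rows", "kwargs": {"plan": [[[-1,-0.5,0],[0,0,0],-1],[[-1,-0.5,0],[0,0,0],-1],[[-1,-0.5,0],[0,0,0],-1],[[-1,-0.5,0],[0,0,0],-1],[[-1,-0.5,0],[0,0,0],-1],[[-1,-0.5,0],[0,0,0],-1],[[-1,-0.5,0],[0,0,0],-1],[[-1,-0.5,0],[0,0,0],-1],[[-1,-0.5,0],[0,0,0],-1],[[-1,-0.5,0],[0,0,0],-1],[[-1,-0.5,0],[0,0,0],-1],[[-1,-0.5,0],[0,0,0],-1],[[-1,-0.5,0],[0,0,0],-1],[[-1,-0.5,0],[0,0,0],-1],[[-1,-0.5,0],[0,0,0],-1],[[-1,-0.5,0],[0,0,0],-1],[[-1,-0.5,0],[0,0,0],-1],[[-1,-0.5,0],[0,0,0],-1],[[-1,-0.5,0],[0,0,0],-1],[[-1,-0.5,0],[0,0,0],-1]]}}

```text
clock: 4.22
position: [0.4622, 0.0801, 0.2555]
tool_rot: [3.142, 0.0, 2.486]
force: [-0.6, -0.1, -0.4]
grip_width: 0.0858
finger_force: 0.0
```

```bash
sed -i 's/s\["clock"\].round(2)/round(s["clock"],2)/' st.py; python3 st.py; cat log.txt
```

```text
4.22 [-0.552, 0.218, 0.303, 1.944, -0.077, 0.99, 0.702, 0.462, 0.08, 0.255, 3.142, 0.0, 2.486] [-0.6 -0.1 -0.4] 0.0858074779834787 0.0
-1.3294318817563218 0.4764701520378771 0.03462661101496642 1.5431501968641725 -0.01738025281533632 1.1222709825849662 -0.3792860398351736 0.2199689667188406 0.5849910192960815 0.25541744075991585 3.1415061334875736 0.0001999835767441116 2.4826324282250924
-0.5522961833004536 0.21809367284510228 0.3027576737646915 1.9439081066348864 -0.07700447613839498 0.990365320583483 0.7015580087882387 0.4622418855426479 0.08010956178357262 0.2554969374110987 3.1415342938065645 0.0002754435870184757 2.486375859071441
```

Request:
{"fn": "play_rows", "kwargs": {"plan": [[[0,0,0],[1,0,0],-1],[[0,0,0],[1,0,0],-1],[[0,0,0],[0,1,0],-1],[[0,0,0],[0,1,0],-1],[[0,0,0],[0,0,0],-1]]}}

```text
clock: 4.85
position: [0.4626, 0.079, 0.2544]
tool_rot: [-2.827, -0.289, 2.39]
force: [-0.5, 0.6, 0.1]
grip_width: 0.0854
finger_force: 0.0
```

```bash
echo "-1.281 0.522 -0.036 1.6 0.021 1.021 -0.113 0.22 0.585 0.205 -3.141 0 2.782">>log.txt; python3 st.py
cat > kin.py <<'E'
import numpy as np
from scipy.optimize import least_squares
from scipy.spatial.transform import Rotation as R
def rot(a,t):
    return R.from_rotvec(np.array(a)*t).as_matrix()
Y=[0,1,0];Z=[0,0,1]
# params: d1,d3,a4,d5,a6,d7, base yaw, tool yaw; xArm7-like
def fk(q,p,s1=1):
    d1,d3,a4,d5,a6,d7,b,w=p
    A=rot(Z,b+q[0]);o=A@[0,0,d1]
    A=A@rot(Y,q[1]);A=A@rot(Z,q[2]);o=o+A@[0,0,d3]
    o=o+A@[a4,0,0];A=A@rot(Y,-q[3])
    A=A@rot(Z,q[4]*s1);o=o+A@[0,0,-d5]
    A=A@rot(Y,q[5]);o=o+A@[a6,0,-d7]
    A=A@rot([1,0,0],np.pi)@rot(Z,q[6]+w)
    return o,A
E
python3 - <<'E'
from kin import *
D=np.loadtxt("log.txt")
for s1 in(1,-1):
  for b0 in np.arange(-3,3.2,1):
    def res(p):
        o=[]
        for r in D:
            x,A=fk(r[:7],p,s1);T=R.from_euler("xyz",r[10:]).as_matrix()
            o+=[*(x-r[7:10]),*(.3*(A-T).ravel())]
        return o
    best=min((least_squares(res,[.3,.35,.05,.4,.08,.25,b0,w]) for w in(0,1.57,3,-1.57)),key=lambda r:r.cost)
    print(s1,b0,best.cost,best.x.round(4))
E
```

```text
4.85 [-0.449, 0.503, 0.295, 1.622, -0.166, 1.464, 0.76, 0.463, 0.079, 0.254, -2.827, -0.289, 2.39] [-0.5  0.6  0.1] 0.08541272868320343 0.0
1 -3.0 0.18452767912454157 [-4.5961  5.9459 -1.625  -1.336   0.3295  1.7839 -3.8056 -1.1182]
1 -2.0 0.19410963516546748 [ 5.0314 -5.8726  1.4594  1.6576 -0.4955 -1.8152 -0.5781  2.1561]
1 -1.0 0.1941096351635236 [ 5.0314 -5.8726  1.4594  1.6576 -0.4955 -1.8152 -0.5781 -4.127 ]
1 0.0 0.1941096351691406 [ 5.0314 -5.8726  1.4594  1.6576 -0.4955 -1.8152 -0.5781  2.1561]
1 1.0 0.18452767912355117 [-4.5961  5.9459 -1.625  -1.336   0.3295  1.7839  2.4776 -1.1183]
1 2.0 0.18452767911639908 [-4.5961  5.9459 -1.625  -1.336   0.3295  1.7839  2.4776  5.1649]
1 3.0 0.18452767910611817 [-4.5961  5.9459 -1.625  -1.336   0.3295  1.7839  2.4776 -1.1183]
-1 -3.0 0.227463390006497 [-2.8591  3.8479 -0.8031 -1.0894  0.3061  1.1432 -3.999   5.0084]
-1 -2.0 0.2031403487026472 [ 3.3219 -3.7984  0.6414  1.4119 -0.4734 -1.1701 -0.7883  1.9696]
-1 -1.0 0.20314034859131047 [ 3.3219 -3.7984  0.6414  1.4119 -0.4734 -1.1701 -0.7883  1.9696]
-1 0.0 0.2031403486560104 [ 3.3219 -3.7984  0.6414  1.4119 -0.4734 -1.17   -0.7883  1.9696]
-1 1.0 0.2274633901670068 [-2.8591  3.8479 -0.8031 -1.0894  0.3061  1.1432  2.2842 -1.2748]
-1 2.0 0.2274633900220674 [-2.8591  3.8479 -0.8031 -1.0894  0.3061  1.1432  2.2842  5.0084]
-1 3.0 0.22746339015581965 [-2.8591  3.8479 -0.8031 -1.0894  0.3061  1.1432  2.2842  5.0084]
```

```bash

cat > kin.py <<'E'
import numpy as np,itertools
from scipy.optimize import least_squares
from scipy.spatial.transform import Rotation as R
def rot(a,t): return R.from_rotvec(np.array(a)*t).as_matrix()
Y=[0,1,0];Z=[0,0,1]
def fk(q,p,s):
    d1,d3,a4,d5,a6,d7,b,w,a5=p
    A=rot(Z,b+s[0]*q[0]);o=A@[0,0,d1]
    A=A@rot(Y,q[1])@rot(Z,s[1]*q[2]);o=o+A@[a4,0,d3]
    A=A@rot(Y,q[3])@rot(Z,s[2]*q[4]);o=o+A@[a5,0,d5]
    A=A@rot(Y,q[5]);o=o+A@[a6,0,d7]
    A=A@rot(Z,s[3]*q[6]+w)
    return o,A
def fitk():
    D=np.loadtxt("log.txt");out=[]
    for s in itertools.product([-1],[-1,1],[-1,1],[-1,1]):
        def res(p):
            o=[]
            for r in D:
                x,A=fk(r[:7],p,s);T=R.from_euler("xyz",r[10:]).as_matrix()
                o+=[*(x-r[7:10]),*(.3*(A-T).ravel())]
            return np.r_[o,1e-3*p[[2,4,8]]]
        for w in(0,1.57,3,-1.57):
            for b in (0,1.5,-1.5,3):
                r=least_squares(res,[.3,.35,0,.4,0,.25,b,w,0]);out.append((r.cost,s,r.x))
    return sorted(out,key=lambda t:t[0])
if __name__=="__main__":
    o=fitk()
    for c in o[:1]+[t for t in o if t[1]!=o[0][1]][:1]: print(c[0],c[1],c[2].round(4))
    np.save("k.npy",np.array([o[0][1],o[0][2]],dtype=object),allow_pickle=True)
E
python3 kin.py
```

```text
0.00023212818512889093 (-1, -1, -1, -1) [ 0.3948  0.4865  0.0173  0.4519  0.0105  0.347  -0.0986  1.4741  0.0214]
0.010000144290565248 (-1, -1, 1, -1) [-0.0763  0.5959 -0.0227  0.2589  0.0081  0.3575 -0.1174  1.484  -0.29  ]
```

```bash

cat > kin2.py <<'E'
from kin import *
S=(-1,-1,-1,-1)
def fk2(q,p):
    q=np.array(q,float).copy();q[1:6]+=p[9:14];return fk(q,p[:9],S)
def fit2(reg=1e-3):
    D=np.loadtxt("log.txt")
    def res(p):
        o=[]
        for r in D:
            x,A=fk2(r[:7],p);T=R.from_euler("xyz",r[10:]).as_matrix()
            o+=[*(x-r[7:10]),*(.3*(A-T).ravel())]
        return np.r_[o,reg*p[[2,4,8]],reg*p[9:14]]
    return least_squares(res,np.r_[.39,.48,0,.45,0,.34,0,1.57,0,0,0,0,0,0]),res
if __name__=="__main__":
    r,res=fit2();print(r.cost,r.x.round(4));print(np.array(r.fun[:48]).reshape(-1,12).round(4)[:,:3]);np.save("k2.npy",r.x)
E
python3 kin2.py
```

```text
0.00010379705277042522 [ 3.6850e-01  5.0440e-01 -9.0000e-03  4.4120e-01  9.4000e-03  3.5180e-01
 -8.8700e-02  1.4711e+00 -4.0100e-02  4.2900e-02  7.9000e-03  7.5300e-02
  1.0000e-04 -1.1660e-01]
[[ 0.0027  0.0003  0.0007]
 [ 0.0005  0.0052 -0.0009]
 [-0.0011 -0.0018  0.0004]
 [-0.0003  0.0005 -0.0002]]
```

```bash

cat > kin3.py <<'E'
from kin import rot,R,np,least_squares,Y,Z
N=15
def fk3(q,p,S=(-1,-1,-1,-1)):
    d1,d3,d5,d7,a1,a3,a5,a7,y1,y3,y5,y7,b,w,c=p
    A=rot(Z,b+S[0]*q[0]);o=A@[a1,y1,d1]
    A=A@rot(Y,q[1])@rot(Z,S[1]*q[2]);o=o+A@[a3,y3,d3]
    A=A@rot(Y,q[3])@rot(Z,S[2]*q[4]+c);o=o+A@[a5,y5,d5]
    A=A@rot(Y,q[5]);o=o+A@[a7,y7,d7]
    return o,A@rot(Z,S[3]*q[6]+w)
def fit3(reg=1e-3):
    D=np.loadtxt("log.txt")
    def res(p):
        o=[]
        for r in D:
            x,A=fk3(r[:7],p);T=R.from_euler("xyz",r[10:]).as_matrix()
            o+=[*(x-r[7:10]),*(.3*(A-T).ravel())]
        return np.r_[o,reg*p[4:13],reg*p[14]]
    return least_squares(res,np.r_[.39,.48,.45,.34,np.zeros(8),0,1.57,0])
if __name__=="__main__":
    r=fit3();print(r.cost,r.x.round(4));print(np.array(r.fun[:-10]).reshape(-1,12).round(4));np.save("k3.npy",r.x)
    for r in np.loadtxt("log.txt"): print(r.round(3).tolist())
E
python3 kin3.py
```

```text
1.0560893805269334e-07 [ 3.1870e-01  5.3540e-01  4.2510e-01  3.5470e-01 -3.2000e-03  7.6000e-03
 -3.7000e-03  1.1600e-02 -2.6800e-02 -3.4000e-03 -1.4300e-02 -1.4300e-02
 -2.0000e-04  1.5704e+00 -1.0000e-04]
[[-0.0001  0.      0.     -0.     -0.0001  0.     -0.0001  0.     -0.
  -0.      0.      0.    ]
 [ 0.     -0.      0.     -0.     -0.0001  0.     -0.0001  0.     -0.
  -0.     -0.      0.    ]
 [ 0.0001 -0.     -0.      0.0001  0.0002 -0.      0.0002 -0.0001 -0.0001
  -0.     -0.0001  0.    ]
 [ 0.     -0.     -0.     -0.     -0.0001 -0.     -0.0001  0.      0.
   0.      0.     -0.    ]]
[-1.329, 0.476, 0.035, 1.543, -0.017, 1.122, -0.379, 0.22, 0.585, 0.255, 3.142, 0.0, 2.483]
[-0.552, 0.218, 0.303, 1.944, -0.077, 0.99, 0.702, 0.462, 0.08, 0.255, 3.142, 0.0, 2.486]
[-1.281, 0.522, -0.036, 1.6, 0.021, 1.021, -0.113, 0.22, 0.585, 0.205, -3.141, 0.0, 2.782]
[-0.449, 0.503, 0.295, 1.622, -0.166, 1.464, 0.76, 0.463, 0.079, 0.254, -2.827, -0.289, 2.39]
```

```bash

cat > ik.py <<'E'
from kin3 import *
p0=np.load("k3.npy")
lo=np.array([-2.91,-.3,-1.5,.17,-1.26,.16,-2.52]);hi=np.array([2.91,2.13,1.42,2.43,4.41,1.93,2.52])
def ik(x,A,q0,w=1e-3,m=.05):
    def res(q):
        o,B=fk3(q,p0);return np.r_[(o-x)*5,(B-A).ravel(),w*(q-q0)]
    r=least_squares(res,np.clip(q0,lo+m+.01,hi-m-.01),bounds=(lo+m,hi-m));return r.x,np.linalg.norm(res(r.x)[:12])
def keypose_rest(psi=-.368,foot=(.534,-.184,.039)):
    c,s=np.cos(np.pi/6),np.sin(np.pi/6);h=np.array([np.cos(psi),np.sin(psi),0]);u=np.array([0,0,1.])
    z=c*h+s*u;x=s*h-c*u;return np.array(foot),np.stack([x,np.cross(z,x),z],1)
def tool_of(foot,K,s,al,flip):
    z=np.array([np.cos(al),0,-np.sin(al)]);y=np.array([0,flip,0.]);T=K@np.stack([np.cross(y,z),y,z],1)
    return foot+K[:,2]*s+T[:,2]*.005,T
E
python3 - <<'E'
from ik import *
rng=np.random.default_rng(0)
cur=np.loadtxt("log.txt")[-1][:7]
for al in np.radians([20,35]):
  for flip in(1,-1):
    x,T=tool_of(*keypose_rest(),.08,al,flip)
    q,e=ik(x,T,cur);print("rest",np.degrees(al).round(),flip,q.round(2),round(e,4))
    for k in range(4):
        a=-.05+k*np.pi/2;K=rot(Z,a)
        sol=[]
        for zz in (.06,.12):
            best=None
            for i in range(8):
                q1,e1=ik(*tool_of(np.array([.526,.152,zz]),K,.08,al,flip),q if i==0 else rng.uniform(lo,hi))
                if e1<5e-3 and (best is None or np.abs(q1-q).max()<np.abs(best-q).max()): best=q1
            sol.append(None if best is None else best.round(2).tolist())
        print("   k",k,sol)
E
```

```text
rest 20.0 1 [ 0.16  0.61  0.1   1.85 -0.07  0.51  1.5 ] 0.0
   k 0 [None, None]
   k 1 [[0.33, 0.88, -0.09, 1.89, -1.21, 1.26, -1.97], [0.51, 0.79, -0.36, 1.89, -1.08, 1.16, -2.16]]
   k 2 [None, None]
   k 3 [[-1.38, 1.58, 1.37, 1.46, -0.33, 1.48, -0.18], [-1.32, 1.27, 1.05, 1.48, 0.05, 1.47, -0.45]]
rest 20.0 -1 [-0.36  0.84  0.95  1.83 -0.99  0.8  -0.86] 0.0
   k 0 [None, None]
   k 1 [[0.91, 1.16, -1.01, 1.88, -0.47, 0.73, 0.56], [0.29, 0.76, -0.05, 1.9, -1.21, 1.32, 1.08]]
   k 2 [None, None]
   k 3 [[-0.62, 1.06, -0.28, 1.47, 0.82, 1.84, 1.84], [-0.63, 0.97, -0.27, 1.48, 0.81, 1.88, 1.9]]
rest 35.0 1 [ 0.15  0.74  0.16  1.59 -0.14  0.92  1.57] 0.0
   k 0 [None, None]
   k 1 [[0.07, 0.72, 0.15, 1.94, -1.21, 1.18, -2.08], [-0.06, 0.63, 0.32, 1.93, -1.21, 1.3, -2.16]]
   k 2 [None, None]
   k 3 [[-1.32, 1.23, 1.09, 1.56, -0.17, 1.31, -0.37], [-1.34, 1.16, 1.15, 1.55, -0.13, 1.37, -0.32]]
rest 35.0 -1 [-0.27  0.94  0.93  1.58 -0.79  1.13 -1.06] 0.0
   k 0 [None, None]
   k 1 [[0.07, 0.72, 0.15, 1.94, -1.21, 1.18, 1.06], [0.54, 0.66, -0.51, 1.9, -0.86, 0.93, 0.69]]
   k 2 [None, None]
   k 3 [[-0.29, 1.04, -0.79, 1.55, 0.99, 1.88, 1.68], [-0.34, 0.93, -0.71, 1.54, 0.91, 1.88, 1.78]]
```

```bash

cat >> ik.py <<'E'
def path(q,x0,A0,x1,A1,n=30,m=.0):
    rv=R.from_matrix(A0.T@A1).as_rotvec();Q=[q];E=[]
    for t in np.linspace(0,1,n+1)[1:]:
        q,e=ik(x0+(x1-x0)*t,A0@R.from_rotvec(rv*t).as_matrix(),Q[-1],m=m);Q.append(q);E.append(e)
    return np.array(Q),np.array(E)
E
python3 - <<'E'
from ik import *
cur=np.loadtxt("log.txt")[-1][:7];o,A=fk3(cur,p0)
for al in np.radians([15,35]):
  for flip in(1,-1):
    x,T=tool_of(*keypose_rest(),.08,al,flip);up=x+[0,0,.12]
    Q0,E0=path(cur,o,A,up,T)
    print("to rest",np.degrees(al),flip,Q0[-1].round(2),E0.max().round(4))
    q=Q0[-1]
    for k in(1,3):
        x1,T1=tool_of(np.array([.526,.152,.16]),rot(Z,-.05+k*np.pi/2),.08,al,flip)
        Q,E=path(q,up,T,x1,T1);Q2,E2=path(Q[-1],x1,T1,x1-[0,0,.1],T1,10)
        print("  k",k,E.max().round(3),Q[-1].round(2),E2.max().round(3),Q2[-1].round(2),"step",np.abs(np.diff(Q,axis=0)).max().round(2))
E
```

```text
to rest 14.999999999999998 1 [ 0.03  0.42  0.25  1.84 -0.12  0.63  1.54] 0.0
  k 1 0.435 [ 1.12  1.37 -1.5   2.18  0.56  0.31  2.52] 0.413 [ 1.13  1.62 -1.5   2.1   0.76  0.51  2.52] step 0.21
  k 3 0.0 [-1.36  1.35  1.21  1.46  0.01  1.52 -0.32] 0.0 [-1.34  1.47  1.13  1.44 -0.08  1.48 -0.41] step 0.12
to rest 14.999999999999998 -1 [-0.46  0.63  1.05  1.84 -0.79  0.82 -1.01] 0.0
  k 1 0.0 [ 0.51  0.77 -0.34  1.88 -1.12  1.26  0.99] 0.0 [ 0.51  0.96 -0.32  1.86 -1.12  1.18  1.14] step 0.16
  k 3 1.025 [-1.36  1.41  1.42  1.51 -0.22  1.45 -2.52] 1.025 [-1.48  1.54  1.42  1.77 -0.52  1.13 -2.52] step 0.14
to rest 35.0 1 [ 0.09  0.61  0.25  1.5  -0.17  1.14  1.58] 0.0
  k 1 0.204 [ 0.99  1.07 -1.5   1.96  0.4   0.67  2.52] 0.185 [ 1.02  1.36 -1.5   1.99  0.67  0.69  2.52] step 0.21
  k 3 0.0 [-1.25  0.96  0.89  1.54  0.13  1.42 -0.53] 0.0 [-1.22  1.08  0.83  1.57  0.06  1.3  -0.6 ] step 0.1
to rest 35.0 -1 [-0.31  0.82  1.03  1.5  -0.69  1.31 -1.13] 0.0
  k 1 0.0 [-0.06  0.56  0.32  1.91 -1.17  1.32  0.89] 0.0 [-0.02  0.74  0.28  1.94 -1.26  1.25  1.09] step 0.08
  k 3 0.899 [-1.29  1.18  1.42  1.61 -0.44  1.34 -2.52] 0.893 [-1.39  1.32  1.42  1.86 -0.73  1.04 -2.52] step 0.1
```

```bash

cat > go.py <<'E'
from ik import *
from workcell import bot
from scipy.linalg import logm
def rows(x1,A1,frm=None):
    if frm is None:
        s=bot.observe();frm=(s["position"],R.from_euler("xyz",s["tool_rot"]).as_matrix())
    M=np.eye(4);M[:3,:3]=frm[1].T@A1;M[:3,3]=frm[1].T@(x1-frm[0])
    L=np.real(logm(M));t=L[:3,3]/.025;w=np.array([L[2,1],L[0,2],L[1,0]])/.15
    n=int(np.ceil(max(np.abs(t).max(),np.abs(w).max(),1e-9)));print("total t",t.round(2),"w",w.round(2),"n",n,"per",(t/n).round(3),(w/n).round(3))
E
python3 - <<'E'
from go import *
x,T=tool_of(*keypose_rest(),.08,np.radians(30),1);print(x,R.from_matrix(T).as_euler("xyz"))
rows(x+[0,0,.12],T)
E
```

```text
[ 0.59864351 -0.20892421  0.074     ] [-3.14159265  0.          2.77359265]
total t [-10.97  -6.86   1.76] w [-1.69 -2.28 -2.22] n 11 per [-0.997 -0.624  0.16 ] [-0.153 -0.208 -0.202]
```

Request:
{"fn": "play_rows", "kwargs": {"plan": [[[-1,-0.62,0.16],[-0.15,-0.21,-0.2],-1],[[-1,-0.62,0.16],[-0.15,-0.21,-0.2],-1],[[-1,-0.62,0.16],[-0.15,-0.21,-0.2],-1],[[-1,-0.62,0.16],[-0.15,-0.21,-0.2],-1],[[-1,-0.62,0.16],[-0.15,-0.21,-0.2],-1],[[-1,-0.62,0.16],[-0.15,-0.21,-0.2],-1],[[-1,-0.62,0.16],[-0.15,-0.21,-0.2],-1],[[-1,-0.62,0.16],[-0.15,-0.21,-0.2],-1],[[-1,-0.62,0.16],[-0.15,-0.21,-0.2],-1],[[-1,-0.62,0.16],[-0.15,-0.21,-0.2],-1],[[-1,-0.62,0.16],[-0.15,-0.21,-0.2],-1],[[0,0,0],[0,0,0],-1]]}}

```text
clock: 6.35
position: [0.5938, -0.2105, 0.1953]
tool_rot: [-3.135, 0.007, 2.774]
force: [-0.5, 0.7, -0.4]
grip_width: 0.0856
finger_force: 0.0
```

```bash
python3 st.py; python3 kin3.py | head -3; python3 - <<'E'
from go import *
from h import *
x,T=tool_of(*keypose_rest(),.08,np.radians(30),1)
rows(x,T)
f=grab_frame("wrist");np.save("w0.npy",f,allow_pickle=True);cv2.imwrite("pics/w0.png",f["pixels"][...,::-1])
E
```

```text
6.35 [0.071, 0.549, 0.257, 1.615, -0.15, 0.991, 1.577, 0.594, -0.21, 0.195, -3.135, 0.007, 2.774] [-0.5  0.7 -0.4] 0.08558967546353644 0.0
1.2163850690839742e-07 [ 3.1760e-01  5.2970e-01  4.1990e-01  3.5340e-01 -3.0000e-04  0.0000e+00
 -2.5000e-03  0.0000e+00 -2.0100e-02 -3.7100e-02 -9.0000e-04 -9.0000e-04
 -1.0000e-04  1.5705e+00 -0.0000e+00]
total t [-0.14  0.14  4.85] w [-0.05  0.05  0.01] n 5 per [-0.028  0.029  0.97 ] [-0.009  0.01   0.001]
```

View pics/w0.png

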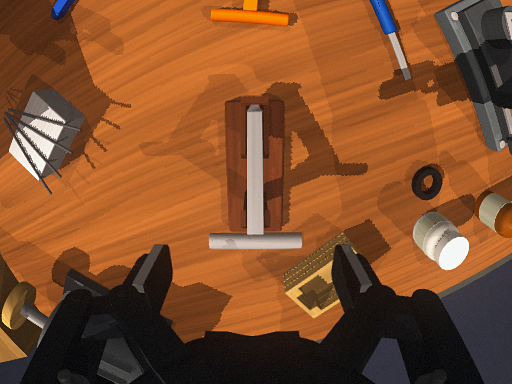

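Request:
{"fn": "play_rows", "kwargs": {"plan": [[[-0.03,0.03,0.97],[-0.01,0.01,0],-1],[[-0.03,0.03,0.97],[-0.01,0.01,0],-1],[[-0.03,0.03,0.97],[-0.01,0.01,0],-1],[[-0.03,0.03,0.97],[-0.01,0.01,0],-1],[[-0.02,0.03,0.97],[-0.01,0.01,0],-1],[[0,0,0],[0,0,0],-1],[[0,0,0],[0,0,0],-1]]}}

```text
clock: 7.28
position: [0.5993, -0.2067, 0.0753]
tool_rot: [3.14, -0.0, 2.774]
force: [0.3, 0.3, 1.0]
grip_width: 0.0853
finger_force: 0.0
```

```bash
python3 st.py; python3 - <<'E'
from h import *
f=grab_frame("wrist");a=f["pixels"][...,::-1]
f=grab_frame("scene");b=cv2.resize(f["pixels"][190:310,150:290][...,::-1],(448,384),interpolation=cv2.INTER_CUBIC)
cv2.imwrite("pics/w1.png",cv2.resize(np.hstack([a,b]),(800,320)))
E
```

```text
7.28 [0.101, 0.702, 0.211, 1.685, -0.196, 0.775, 1.608, 0.599, -0.207, 0.075, 3.14, -0.0, 2.774] [0.3 0.3 1. ] 0.08531993301721072 0.0
```

View pics/w1.png

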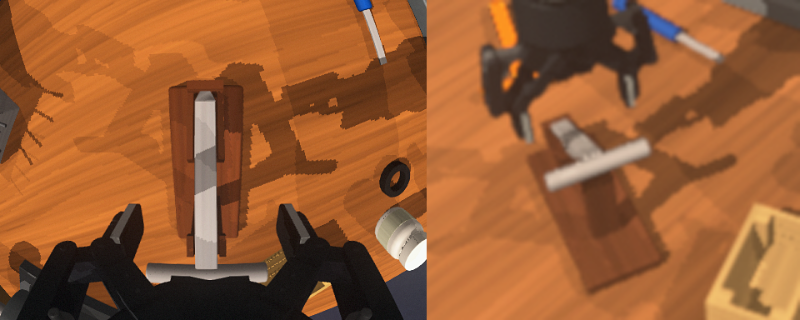

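```bash
python3 - <<'E'
from h import *
from ik import *
foot,K=keypose_rest()
for n in("scene","wrist"):
    f=grab_frame(n);M=f["camera_matrix"]
    for nm,p in dict(grasp=foot+K[:,2]*.08,tcp=bot.observe()["position"],foot=foot,cross=foot+K[:,2]*.142,cl=foot+K[:,2]*.142+K[:,1]*.045).items():
        c=f["R"]@p+f["t"]
        if n=="scene": u=c[:2]/c[2];
        else:
            th=np.arctan2(np.hypot(*c[:2]),c[2]);u=c[:2]/np.hypot(*c[:2])*th
        uv=u*[M[0,0],M[1,1]]+M[:2,2];print(n,nm,uv.round(1),"crop",((uv-[150,190])*3.2*.833+[427,0]).round() if n=="scene" else (uv*.833).round())
E
```

```text
scene grasp [206.6 244.9] crop [578. 146.]
scene tcp [207.5 245.7] crop [580. 148.]
scene foot [199.  237.3] crop [558. 126.]
scene cross [213.4 251.6] crop [596. 164.]
scene cl [231.9 244.9] crop [645. 146.]
wrist grasp [247.2 230.3] crop [206. 192.]
wrist tcp [250.  227.3] crop [208. 189.]
wrist foot [247.5 111.9] crop [206.  93.]
wrist cross [247.3 327.3] crop [206. 273.]
wrist cl [318. 325.] crop [265. 271.]
```

Request:
{"fn": "play_rows", "kwargs": {"plan": [[[0,0,0],[0,0,0],1],[[0,0,0],[0,0,0],1],[[0,0,0],[0,0,0],1],[[0,0,0],[0,0,0],1],[[0,0,0],[0,0,0],1],[[0,0,0],[0,0,0],1]], "newtons": 80}}

```text
clock: 8.22
position: [0.5988, -0.2073, 0.0741]
tool_rot: [3.14, -0.001, 2.773]
force: [0.5, 0.1, 0.5]
grip_width: -0.0003
finger_force: 0.0
```

```bash
python3 st.py; python3 - <<'E'
from h import *
f=grab_frame("wrist");a=f["pixels"][...,::-1]
f=grab_frame("scene");b=cv2.resize(f["pixels"][190:310,150:290][...,::-1],(448,384),interpolation=cv2.INTER_CUBIC)
cv2.imwrite("pics/w2.png",cv2.resize(np.hstack([a,b]),(800,320)))
E
```

```text
8.22 [0.102, 0.704, 0.211, 1.686, -0.197, 0.774, 1.608, 0.599, -0.207, 0.074, 3.14, -0.001, 2.773] [0.5 0.1 0.5] -0.00033115834107509256 0.0
```

View pics/w2.png

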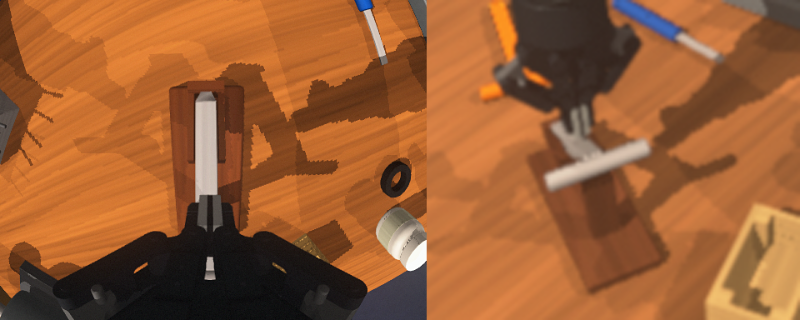

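```bash
python3 - <<'E'
from h import *
from ik import *
f=grab_frame("scene");p,u,v=pts(f);hsv=cv2.cvtColor(f["pixels"],cv2.COLOR_RGB2HSV)[v,u]
m=(hsv[:,2]<110)&(u>185)&(u<235)&(v>190)&(v<252)&(p[:,2]>.05)
# tip region list
for r in range(205,252,3):
    k=m&(v==r)&(abs(u-205)<9)
    if k.any(): print(r,u[k].min(),u[k].max(),np.median(p[k],0).round(3),hsv[k].mean(0).round())
f=grab_frame("wrist");M=f["camera_matrix"];s=bot.observe();T=R.from_euler("xyz",s["tool_rot"]).as_matrix()
print("cam in tool",(T.T@(-f["R"].T@f["t"]-s["position"])).round(4),(T.T@f["R"].T).round(3).tolist(),M.round(1).tolist())
d=f["depth"]
for row in range(215,300,6):
    for col in (252,):
        r=np.array([(col-M[0,2])/M[0,0],(row-M[1,2])/M[1,1]]);th=np.hypot(*r);ray=np.r_[r/th*np.tan(th),1]*d[row,col]
        X=f["R"].T@(ray-f["t"]);print(row,col,f["pixels"][row,col],d[row,col].round(3),X.round(3),(T.T@(X-s["position"])).round(3))
E
```

```text
205 197 213 [ 0.631 -0.222  0.237] [10. 85. 59.]
208 197 213 [ 0.622 -0.221  0.227] [10. 98. 57.]
211 197 213 [ 0.612 -0.208  0.2  ] [ 10. 100.  57.]
214 197 213 [ 0.614 -0.208  0.19 ] [10. 98. 58.]
217 197 213 [ 0.612 -0.209  0.18 ] [ 10. 100.  58.]
220 197 213 [ 0.611 -0.208  0.172] [10. 98. 62.]
223 197 213 [ 0.611 -0.206  0.159] [  9. 101.  59.]
226 197 212 [ 0.607 -0.211  0.152] [ 10. 101.  62.]
229 197 211 [ 0.607 -0.217  0.144] [11. 96. 69.]
232 200 211 [ 0.603 -0.216  0.131] [12. 96. 80.]
235 201 212 [ 0.606 -0.214  0.122] [12. 79. 86.]
238 202 208 [ 0.604 -0.218  0.113] [12. 72. 85.]
241 209 209 [ 0.583 -0.19   0.066] [ 11.  76. 107.]
250 204 204 [ 0.62  -0.233  0.098] [ 10. 138. 105.]
cam in tool [ 0.085   0.0008 -0.1692] [[0.0, -0.945, -0.327], [1.0, -0.0, 0.0], [-0.0, -0.327, 0.945]] [[297.3, 0.0, 251.6], [0.0, 297.3, 188.0], [0.0, 0.0, 1.0]]
215 252 [207 192 183] 0.175 [ 0.587 -0.202  0.083] [ 0.013  0.001 -0.009]
221 252 [209 193 185] 0.174 [ 0.59  -0.203  0.085] [ 0.01   0.001 -0.011]
227 252 [206 193 182] 0.174 [ 0.593 -0.204  0.087] [ 0.007  0.001 -0.012]
233 252 [176 161 152] 0.174 [ 0.596 -0.205  0.087] [ 0.003  0.001 -0.013]
239 252 [31 22 23] 0.15 [ 0.589 -0.202  0.11 ] [ 0.011  0.001 -0.036]
245 252 [33 27 23] 0.145 [ 0.589 -0.202  0.116] [ 0.011  0.001 -0.042]
251 252 [29 25 22] 0.139 [ 0.588 -0.202  0.122] [ 0.012  0.001 -0.048]
257 252 [31 26 22] 0.133 [ 0.588 -0.202  0.128] [ 0.012  0.001 -0.054]
263 252 [31 25 23] 0.128 [ 0.588 -0.202  0.133] [ 0.012  0.001 -0.059]
269 252 [26 19 15] 0.123 [ 0.588 -0.202  0.138] [ 0.012  0.001 -0.064]
275 252 [30 25 24] 0.125 [ 0.591 -0.203  0.137] [ 0.008  0.001 -0.063]
281 252 [30 23 25] 0.125 [ 0.594 -0.204  0.138] [ 0.006  0.001 -0.064]
287 252 [29 23 25] 0.127 [ 0.597 -0.206  0.138] [ 0.002  0.001 -0.064]
293 252 [23 21 23] 0.128 [ 0.6   -0.207  0.138] [-0.001  0.001 -0.064]
299 252 [24 20 19] 0.128 [ 0.603 -0.208  0.138] [-0.004  0.001 -0.064]
```

Request:
{"fn": "play_rows", "kwargs": {"plan": [[[0,0,0],[0,0,0],-1],[[0,0,0],[0,0,0],-1],[[0,0,0],[0,0,0],-1],[[0,0,0],[0,0,0],-1],[[0,0.03,0.5],[0,0,0],-1],[[0,0.03,0.5],[0,0,0],-1],[[0,0,0.44],[0,0,0],-1],[[0,0,0.44],[0,0,0],-1],[[0,0,0],[0,0,0],0.3],[[0,0,0],[0,0,0],1],[[0,0,0],[0,0,0],1],[[0,0,0],[0,0,0],1],[[0,0,0],[0,0,0],1],[[0,0,0],[0,0,0],1]]}}

```text
clock: 10.18
position: [0.5986, -0.2082, 0.0279]
tool_rot: [-3.14, -0.0, 2.772]
force: [-6.3, -8.4, 7.9]
grip_width: 0.0151
finger_force: 78.7
```

```bash
python3 st.py; python3 kin3.py | head -3;python3 - <<'E'
from go import *
al=np.radians(30);x,T=tool_of(*keypose_rest(),.08,al,1)
s=bot.observe();q=s["qpos"];o=s["position"];A=R.from_euler("xyz",s["tool_rot"]).as_matrix()
OFF=.047
up=o+[0,0,.13]
Q0,E0=path(q,o,A,up,A,8);print(Q0[-1].round(2),E0.max())
for k in (1,3):
    x1,T1=tool_of(np.array([.526,.152,.16]),rot(Z,-.05+k*np.pi/2),.08,al,1);x1=x1+T1[:,2]*OFF
    Q,E=path(Q0[-1],up,A,x1,T1);Q2,E2=path(Q[-1],x1,T1,x1-[0,0,.1],T1,10)
    print(k,x1,E.max().round(4),Q[-1].round(2),E2.max().round(4),Q2[-1].round(2));rows(x1,T1,(up,A))
E
```

```text
10.18 [0.114, 0.769, 0.194, 1.703, -0.21, 0.691, 1.617, 0.599, -0.208, 0.028, -3.14, -0.0, 2.772] [-6.3 -8.4  7.9] 0.01506438627711622 78.70308995246887
1.4702517612449138e-07 [ 3.1970e-01  5.2930e-01  4.2060e-01  3.5350e-01 -1.0000e-04  0.0000e+00
 -8.0000e-04 -2.0000e-04 -2.0300e-02 -3.7300e-02 -7.0000e-04 -7.0000e-04
  1.0000e-04  1.5708e+00  0.0000e+00]
[ 0.08  0.6   0.24  1.63 -0.17  0.93  1.58] 4.2263689096104647e-08
1 [0.52825073 0.19697704 0.214     ] 0.1702 [ 0.96  1.17 -1.5   2.01  0.45  0.55  2.52] 0.152 [ 0.98  1.47 -1.5   1.98  0.72  0.65  2.52]
total t [-6.27 17.81  4.71] w [ -6.52  -4.71 -11.29] n 18 per [-0.348  0.99   0.262] [-0.362 -0.262 -0.627]
3 [0.52374927 0.10702296 0.214     ] 0.0 [-1.3   1.14  1.08  1.59  0.    1.34 -0.39] 0.0 [-1.27  1.26  1.    1.6  -0.07  1.24 -0.46]
total t [10.34  4.04 -9.27] w [ 4.34 -6.01  7.53] n 11 per [ 0.94   0.367 -0.843] [ 0.394 -0.547  0.684]
```

Request:
{"fn": "play_rows", "kwargs": {"plan": [[[0,0,-0.4],[0,0,0],1],[[0,0,-0.6],[0,0,0],1],[[0,0,-0.8],[0,0,0],1],[[0,0,-1],[0,0,0],1],[[0,0,-1],[0,0,0],1],[[0,0,-1],[0,0,0],1],[[0,0,-1],[0,0,0],1],[[0,0,0],[0,0,0],1],[[0,0,0],[0,0,0],1]]}}

```text
clock: 11.3
position: [0.5991, -0.2057, 0.1717]
tool_rot: [3.14, -0.002, 2.773]
force: [0.5, 0.7, -5.1]
grip_width: 0.0149
finger_force: 79.5
```

```bash
python3 st.py; cat > meas.py <<'E'
# measure the held key: fit pose (in tool frame) from scene+top clouds
from h import *
from kin import R,least_squares
def box(q,lo,hi):
    lo=np.array(lo);hi=np.array(hi);d=np.abs(q-(lo+hi)/2)-(hi-lo)/2
    return np.linalg.norm(np.maximum(d,0),axis=1)+np.minimum(d.max(1),0)
def sdf(q): return np.minimum(box(q,[-.008,-.008,.01],[.008,.008,.15]),np.minimum(box(q,[-.008,-.045,.134],[.008,.045,.15]),box(q,[-.005,-.005,0],[.005,.005,.01])))
def measure(foot,K,fr=None,rad=.02,cams=("scene","top")):
    P=[]
    for n in cams:
        f=grab_frame(n);p,u,v=pts(f);s=cv2.cvtColor(f["pixels"],cv2.COLOR_RGB2HSV)[v,u]
        m=(s[:,1]<75)&(s[:,2]>90);q=(p-foot)@K;m&=(sdf(q)<rad);P.append(p[m]);
    n=[len(a) for a in P];P=np.vstack(P)
    def res(x): return np.r_[sdf((P-foot-x[:3])@(K@R.from_rotvec(x[3:]).as_matrix())),1e-3*x]
    r=least_squares(res,np.zeros(6),loss="soft_l1",f_scale=.002)
    print("n",n,"mean|d|",np.abs(r.fun[:-6]).mean().round(4),"delta",r.x.round(4));return foot+r.x[:3],K@R.from_rotvec(r.x[3:]).as_matrix()
E
python3 - <<'E'
from go import *
from meas import *
al=np.radians(30);OFF=.047
foot,K=keypose_rest();x,T=tool_of(foot,K,.08,al,1);x=x+T[:,2]*OFF
s=bot.observe();o=s["position"];A=R.from_euler("xyz",s["tool_rot"]).as_matrix()
Kp=A@T.T@K;fp=o+A@T.T@(foot-x)
f1,K1=measure(fp,Kp);print(f1.round(4),K1.round(3).tolist())
G=np.eye(4);G[:3,:3]=A.T@K1;G[:3,3]=A.T@(f1-o);np.save("grip.npy",G);print(G.round(4).tolist())
# target above socket
def tgt(k,foot,yaw): 
    Kt=rot(Z,yaw+k*np.pi/2);Tt=Kt@G[:3,:3].T;return foot-Tt@G[:3,3],Tt
x1,T1=tgt(3,np.array([.526,.152,.17]),-.05);rows(x1,T1);print(x1)
Q,E=path(s["qpos"],o,A,x1,T1);print(E.max(),Q[-1].round(2))
for t in Q[::5]:
    a,B=fk3(t,p0);print(a.round(3),"foot",(a+B@G[:3,3]).round(3),"body low",(a-B[:,2]*.15).round(3))
f=grab_frame("scene");cv2.imwrite("pics/s1.png",cv2.resize(f["pixels"][130:300,130:350][...,::-1],(792,600)))
E
```

```text
11.3 [0.076, 0.585, 0.246, 1.619, -0.167, 0.961, 1.581, 0.599, -0.206, 0.172, 3.14, -0.002, 2.773] [ 0.5  0.7 -5.1] 0.014852778261478605 79.53838348388672
n [390, 0] mean|d| 0.0012 delta [-0.0013 -0.0001  0.0004 -0.0068  0.0192  0.0049]
[ 0.5331 -0.1809  0.1842] [[0.452, 0.352, 0.82], [-0.168, 0.936, -0.31], [-0.876, 0.002, 0.482]]
[[-0.4832, 0.0083, -0.8754, 0.0705], [0.0048, 1.0, 0.0068, -0.0006], [0.8755, -0.0009, -0.4833, -0.0124], [0.0, 0.0, 0.0, 1.0]]
total t [10.26  3.95 -9.28] w [ 4.41 -6.16  7.56] n 11 per [ 0.933  0.359 -0.844] [ 0.401 -0.56   0.687]
[0.52373818 0.10716995 0.22574114]
2.474991888221767e-07 [-1.29  1.11  1.05  1.58  0.05  1.36 -0.43]
[ 0.599 -0.206  0.172] foot [ 0.533 -0.181  0.184] body low [ 0.599 -0.206  0.322]
[ 0.587 -0.154  0.181] foot [ 0.526 -0.116  0.182] body low [ 0.574 -0.129  0.328]
[ 0.574 -0.101  0.19 ] foot [ 0.522 -0.054  0.178] body low [ 0.553 -0.051  0.329]
[ 0.561 -0.049  0.199] foot [0.521 0.004 0.174] body low [0.539 0.027 0.326]
[0.549 0.003 0.208] foot [0.522 0.058 0.171] body low [0.53  0.102 0.319]
[0.536 0.055 0.217] foot [0.524 0.107 0.169] body low [0.528 0.173 0.309]
[0.524 0.107 0.226] foot [0.526 0.152 0.17 ] body low [0.53  0.238 0.298]
```

View pics/s1.png

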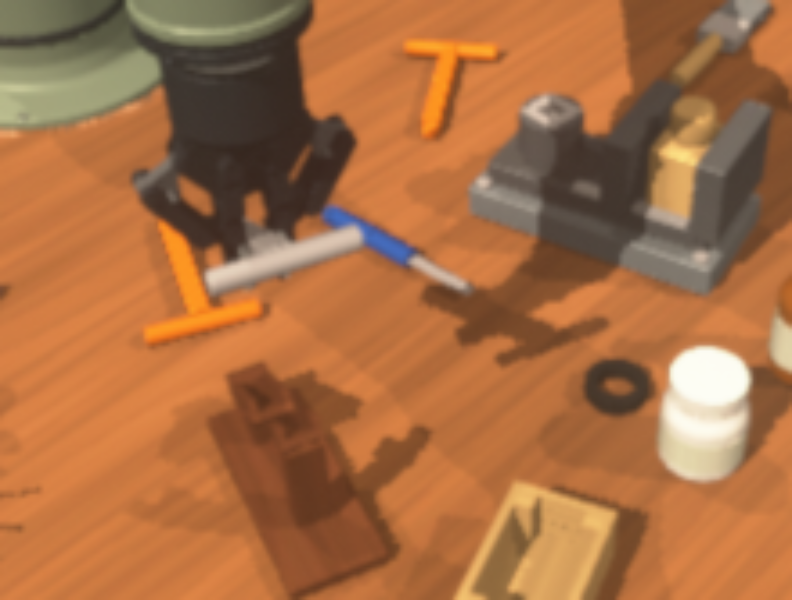

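Request:
{"fn": "play_rows", "kwargs": {"plan": [[[0.64,0.25,-0.58],[0.275,-0.385,0.47],1],[[0.64,0.25,-0.58],[0.275,-0.385,0.47],1],[[0.64,0.25,-0.58],[0.275,-0.385,0.47],1],[[0.64,0.25,-0.58],[0.275,-0.385,0.47],1],[[0.64,0.25,-0.58],[0.275,-0.385,0.47],1],[[0.64,0.25,-0.58],[0.275,-0.385,0.47],1],[[0.64,0.25,-0.58],[0.275,-0.385,0.47],1],[[0.64,0.25,-0.58],[0.275,-0.385,0.47],1],[[0.64,0.25,-0.58],[0.275,-0.385,0.47],1],[[0.64,0.25,-0.58],[0.275,-0.385,0.47],1],[[0.64,0.25,-0.58],[0.275,-0.385,0.47],1],[[0.64,0.25,-0.58],[0.275,-0.385,0.47],1],[[0.64,0.25,-0.58],[0.275,-0.385,0.47],1],[[0.64,0.25,-0.58],[0.275,-0.385,0.47],1],[[0.64,0.25,-0.58],[0.275,-0.385,0.47],1],[[0.64,0.25,-0.58],[0.275,-0.385,0.47],1],[[0,0,0],[0,0,0],1],[[0,0,0],[0,0,0],1]]}}

```text
clock: 13.7
position: [0.5145, 0.1021, 0.2371]
tool_rot: [3.13, 1.067, 1.511]
force: [-0.3, -0.9, -3.5]
grip_width: 0.0147
finger_force: 79.9
```

```bash
python3 st.py; python3 - <<'E'
from go import *
from meas import *
G=np.load("grip.npy")
s=bot.observe();o=s["position"];A=R.from_euler("xyz",s["tool_rot"]).as_matrix()
f1,K1=measure(o+A@G[:3,3],A@G[:3,:3]);print("pred",(o+A@G[:3,3]).round(4),"meas",f1.round(4),K1.round(3).tolist())
for c in("scene","top"): measure(o+A@G[:3,3],A@G[:3,:3],cams=(c,))
fs={n:grab_frame(n) for n in("scene","top","wrist")};np.save("f2.npy",fs,allow_pickle=True)
a=cv2.resize(fs["scene"]["pixels"][90:230,220:360],(400,400),interpolation=cv2.INTER_CUBIC);b=cv2.resize(fs["wrist"]["pixels"],(400,300))
im=np.zeros((400,800,3),np.uint8);im[:,:400]=a;im[:300,400:]=b
cv2.imwrite("pics/s2.png",im[...,::-1])
E
```

```text
13.7 [-1.23, 0.963, 0.845, 1.609, 0.236, 1.398, -0.6, 0.515, 0.102, 0.237, 3.13, 1.067, 1.511] [-0.3 -0.9 -3.5] 0.014683449800546344 79.90509510040283
n [481, 346] mean|d| 0.0034 delta [ 0.0017 -0.0187  0.0014  0.0148 -0.1522 -0.0056]
pred [0.5165 0.1469 0.1813] meas [0.5182 0.1282 0.1828] [[-0.051, 0.999, -0.006], [-0.987, -0.049, 0.152], [0.152, 0.014, 0.988]]
n [481] mean|d| 0.0024 delta [ 0.0008 -0.0041 -0.0002  0.005  -0.0454 -0.0003]
n [344] mean|d| 0.0046 delta [-0.0011 -0.0199  0.0031 -0.0085 -0.1623 -0.0079]
```

View pics/s2.png

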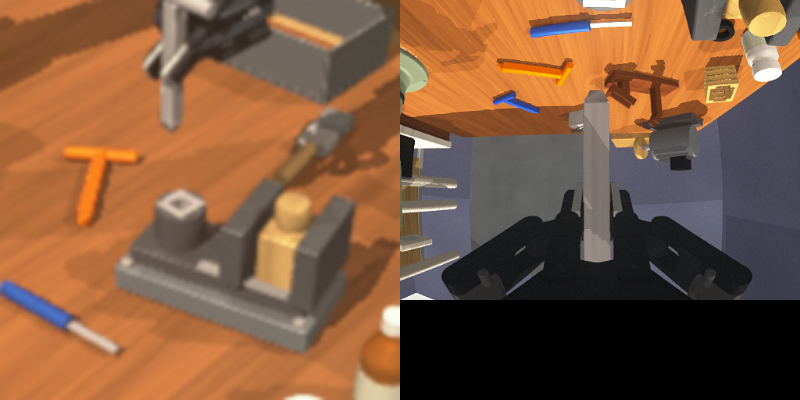

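```bash
cat > wm.py <<'E'
from meas import *
def wpts(f):
    d=f["depth"];M=f["camera_matrix"];v,u=np.nonzero(d>0)
    r=np.stack([(u-M[0,2])/M[0,0],(v-M[1,2])/M[1,1]],1);th=np.hypot(*r.T)+1e-9
    c=np.c_[r*(np.tan(th)/th)[:,None],np.ones(len(u))]*d[v,u][:,None]
    return (c-f["t"])@f["R"],u,v
def wmeasure(f,foot,K,rad=.012,lim=10):
    p,u,v=wpts(f);s=cv2.cvtColor(f["pixels"],cv2.COLOR_RGB2HSV)[v,u]
    m=(s[:,1]<60)&(s[:,2]>90)&(sdf((p-foot)@K)<rad);P=p[m]
    def res(x): return np.r_[sdf((P-foot-x[:3])@(K@R.from_rotvec(x[3:]).as_matrix())),1e-3*x]
    r=least_squares(res,np.zeros(6),loss="soft_l1",f_scale=.001)
    f1,K1=foot+r.x[:3],K@R.from_rotvec(r.x[3:]).as_matrix();q=(P-f1)@K1
    print("n",len(P),np.abs(r.fun[:-6]).mean().round(5),"delta",r.x.round(4),"q",np.percentile(q,[1,99],axis=0).round(4).tolist());return f1,K1
E
python3 - <<'E'
from go import *
from wm import *
G=np.load("grip.npy");fs=np.load("f2.npy",allow_pickle=True).item()
s=bot.observe();o=s["position"];A=R.from_euler("xyz",s["tool_rot"]).as_matrix()
f1,K1=wmeasure(fs["wrist"],o+A@G[:3,3],A@G[:3,:3]);print(f1.round(4),K1.round(3).tolist())
for n in("scene","top"):
    f=fs[n];k=8
    g=cv2.resize(f["pixels"],None,fx=k,fy=k,interpolation=cv2.INTER_CUBIC).min(2)
    c=f["R"]@[.526,.152,.094]+f["t"];M=f["camera_matrix"];uv=M[:2,:2]@(c[:2]/c[2])+M[:2,2];print(n,uv)
    x0,y0=((uv-16)*k).astype(int);w=g[y0:y0+32*k,x0:x0+32*k]
    t,b=cv2.threshold(w,0,255,cv2.THRESH_OTSU)
    cs,h=cv2.findContours(b,cv2.RETR_CCOMP,cv2.CHAIN_APPROX_NONE)
    for cc in sorted(cs,key=cv2.contourArea)[-3:]:
        px=(cc[:,0]+[x0,y0]+.5)/k-.5
        ray=np.c_[(px-M[:2,2])/[M[0,0],M[1,1]],np.ones(len(px))]@f["R"];C=-f["R"].T@f["t"]
        X=C+ray*((.094-C[2])/ray[:,2])[:,None];rc=cv2.minAreaRect((X[:,:2]*1000).astype(np.float32));print(t,rc)
    print(p0[:1])
E
```

```text
n 8001 0.00087 delta [-0.0006 -0.0001 -0.002  -0.0015 -0.0211 -0.0006] q [[-0.014, -0.0128, 0.0079], [0.0096, 0.0129, 0.1097]]
[0.5159 0.1473 0.1798] [[-0.046, 0.999, 0.003], [-0.999, -0.046, 0.02], [0.02, -0.002, 1.0]]
scene [282.33947639 161.15501039]
107.0 ((523.1438598632812, 151.8011016845703), (5.911877632141113, 8.831262588500977), 40.60679626464844)
107.0 ((525.5775146484375, 154.08973693847656), (44.32303237915039, 43.39085388183594), 89.52851867675781)
[0.3197005]
top [211.86619914 201.87289939]
136.0 ((509.4030456542969, 139.6737060546875), (6.5477142333984375, 10.853581428527832), 25.04543113708496)
136.0 ((572.8350219726562, 127.59275817871094), (11.394285202026367, 11.837883949279785), 3.4236562252044678)
136.0 ((533.4574584960938, 153.60418701171875), (44.217529296875, 88.92868041992188), 87.30571746826172)
[0.3197005]
```

```bash
cat > sock.py <<'E'
from h import *
from scipy.optimize import minimize
def sockfit(f,n,c0=(.526,.152),yaw0=-.05):
    g=f["pixels"].min(2).astype(np.float32);M=f["camera_matrix"]
    N=121;ax=np.linspace(-.03,.03,N);X,Y=np.meshgrid(ax+c0[0],ax+c0[1],indexing="ij")
    c=np.stack([X,Y,np.full_like(X,.094)],-1)@f["R"].T+f["t"]
    if n=="wrist":
        r=np.hypot(c[...,0],c[...,1]);th=np.arctan2(r,c[...,2]);uv=c[...,:2]/r[...,None]*th[...,None]
    else: uv=c[...,:2]/c[...,2:]
    uv=(uv*[M[0,0],M[1,1]]+M[:2,2]).astype(np.float32)
    I=cv2.remap(g,uv[...,0],uv[...,1],cv2.INTER_LINEAR)
    def feats(x):
        cx,cy,a,h,b=x;dx=X-c0[0]-cx*.01;dy=Y-c0[1]-cy*.01
        u=np.maximum(abs(np.cos(a)*dx+np.sin(a)*dy),abs(-np.sin(a)*dx+np.cos(a)*dy));sg=lambda d:1/(1+np.exp(-d/(b*.001)))
        return sg(h*.01-u),sg(.009-u)
    wt=np.hypot(X-c0[0],Y-c0[1])<.024
    def cost(x):
        o,i=feats(x);B=np.stack([np.ones(wt.sum()),o[wt],i[wt]],1);s,*_=np.linalg.lstsq(B,I[wt],rcond=None);return ((B@s-I[wt])**2).mean()
    best=min((minimize(cost,[0,0,a,1.6,1.],method="Nelder-Mead",options=dict(maxiter=1500)) for a in(yaw0-.2,yaw0,yaw0+.2)),key=lambda r:r.fun)
    x=best.x;print(n,"centre",(c0[0]+x[0]*.01).round(4),(c0[1]+x[1]*.01).round(4),"yaw",x[2].round(3),"half",x[3].round(2),"blur",x[4].round(2),"cost",best.fun.round(1),"var",I[wt].var().round(1));return x
if __name__=="__main__":
    for fn in("f.npy","f2.npy"):
        fs=np.load(fn,allow_pickle=True).item()
        for n in("scene","top"): sockfit(fs[n],n)
E
python3 sock.py
```

```text
scene centre 0.5256 0.1535 yaw -0.048 half 1.72 blur 3.1 cost 48.3 var 473.1
top centre 0.5261 0.1527 yaw -0.049 half 1.78 blur 1.11 cost 66.8 var 984.2
scene centre 0.5252 0.154 yaw -0.046 half 1.74 blur 2.95 cost 43.3 var 558.0
top centre 0.5336 0.1555 yaw 0.118 half 192.07 blur 92.09 cost 921.1 var 1257.8sock.py:14: RuntimeWarning: overflow encountered in exp
  u=np.maximum(abs(np.cos(a)*dx+np.sin(a)*dy),abs(-np.sin(a)*dx+np.cos(a)*dy));sg=lambda d:1/(1+np.exp(-d/(b*.001)))
```

```bash
cat > tg.py <<'E'
from go import *
SX,SY,SYAW=.5259,.153,-.048
def tgt(fz,k=3,G=None):
    G=np.load("grip2.npy") if G is None else G
    Kt=rot(Z,SYAW+k*np.pi/2);Tt=Kt@G[:3,:3].T;return np.array([SX,SY,fz])-Tt@G[:3,3],Tt
E
python3 - <<'E'
from tg import *
from wm import *
G=np.load("grip.npy");f=np.load("f2.npy",allow_pickle=True).item()["wrist"]
s=bot.observe();o=s["position"];A=R.from_euler("xyz",s["tool_rot"]).as_matrix()
f1,K1=wmeasure(f,o+A@G[:3,3],A@G[:3,:3],rad=.006);f1,K1=wmeasure(f,f1,K1,rad=.004);print(f1.round(4),K1.round(3).tolist())
G[:3,:3]=A.T@K1;G[:3,3]=A.T@(f1-o);np.save("grip2.npy",G)
x,T=tgt(.107);rows(x,T);print(x)
E
```

```text
n 7789 0.00072 delta [-0.0007 -0.0001 -0.002  -0.0058 -0.0204 -0.0009] q [[-0.0096, -0.0122, 0.0079], [0.009, 0.0123, 0.1097]]
n 7544 0.00058 delta [-0.      0.     -0.      0.0005  0.0001 -0.0002] q [[-0.0095, -0.0105, 0.0078], [0.0043, 0.0106, 0.1097]]
[0.5158 0.1473 0.1798] [[-0.046, 0.999, 0.007], [-0.999, -0.046, 0.019], [0.02, -0.006, 1.0]]
total t [2.67 0.35 1.28] w [-0.01  0.13  0.04] n 3 per [0.89  0.116 0.426] [-0.003  0.044  0.013]
[0.52411292 0.10708631 0.1638463 ]
```

Request:
{"fn": "play_rows", "kwargs": {"plan": [[[0.53,0.07,0.26],[0,0.026,0.008],1],[[0.53,0.07,0.26],[0,0.026,0.008],1],[[0.53,0.07,0.26],[0,0.026,0.008],1],[[0.53,0.07,0.25],[0,0.026,0.008],1],[[0.53,0.07,0.25],[0,0.026,0.008],1],[[0,0,0],[0,0,0],1],[[0,0,0],[0,0,0],1]]}}

```text
clock: 14.92
position: [0.5243, 0.1066, 0.1643]
tool_rot: [3.119, 1.047, 1.498]
force: [0.3, 0.5, -3.6]
grip_width: 0.0152
finger_force: 79.9
```

```bash
python3 st.py; cat > chk.py <<'E'
from tg import *
from wm import *
import sys
G=np.load("grip2.npy")
s=bot.observe();o=s["position"];A=R.from_euler("xyz",s["tool_rot"]).as_matrix()
print("pred foot",(o+A@G[:3,3]).round(4),"axis",(A@G[:3,2]).round(3))
f1,K1=wmeasure(grab_frame("wrist"),o+A@G[:3,3],A@G[:3,:3],rad=.005);print("wrist",f1.round(4),K1[:,2].round(3))
for z in map(float,sys.argv[1:]): x,T=tgt(z);print(z);rows(x,T)
E
python3 chk.py .107 .085 .057;python3 - <<'E'
from h import *
f=grab_frame("scene");g=grab_frame("top");r=lambda a:cv2.resize(a,(400,400),interpolation=cv2.INTER_CUBIC)
cv2.imwrite("pics/s3.png",np.hstack([r(f["pixels"][110:210,240:340]),r(g["pixels"][160:240,170:250])])[...,::-1])
E
```

```text
14.93 [-1.192, 1.058, 0.794, 1.6, 0.181, 1.315, -0.65, 0.524, 0.107, 0.164, 3.119, 1.047, 1.498] [ 0.3  0.5 -3.6] 0.015165679398551098 79.85430121421814
pred foot [0.5261 0.1524 0.1074] axis [0.001 0.001 1.   ]
n 7573 0.00065 delta [ 0.0005  0.     -0.0001  0.0039 -0.0002 -0.0074] q [[-0.0096, -0.0116, 0.0074], [0.0059, 0.0112, 0.1098]]
wrist [0.5266 0.1524 0.1073] [-0.003  0.002  1.   ]
0.107
total t [ 0.03 -0.01 -0.  ] w [-0.01  0.01 -0.  ] n 1 per [ 0.029 -0.008 -0.004] [-0.007  0.006 -0.002]
0.085
total t [ 0.79 -0.02  0.44] w [-0.01  0.01 -0.  ] n 1 per [ 0.79  -0.018  0.437] [-0.007  0.006 -0.002]
0.057
total t [ 1.76 -0.03  1.  ] w [-0.01  0.01 -0.  ] n 2 per [ 0.88  -0.016  0.499] [-0.003  0.003 -0.001]
```

View pics/s3.png

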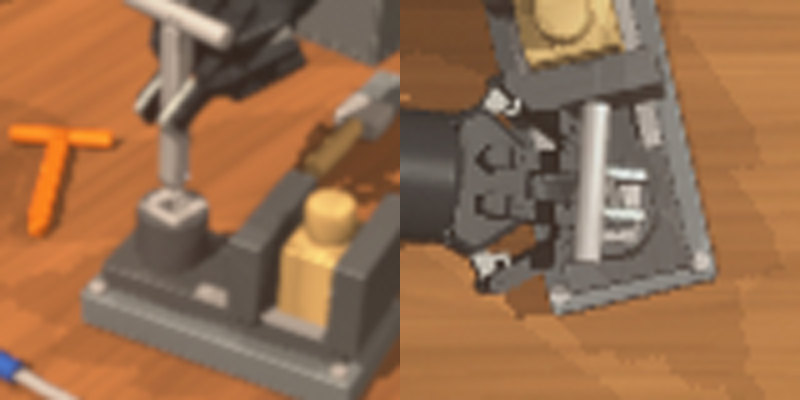

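Request:
{"fn": "play_rows", "kwargs": {"plan": [[[0.25,-0.01,0.14],[0,0,0],1],[[0.25,-0.01,0.14],[0,0,0],1],[[0.25,0,0.14],[0,0,0],1],[[0,0,0],[0,0,0],1]]}}

```text
clock: 15.58
position: [0.5237, 0.1068, 0.1419]
tool_rot: [3.12, 1.048, 1.5]
force: [0.2, -0.4, -3.9]
grip_width: 0.0151
finger_force: 79.9
```

```bash
python3 st.py; python3 chk.py .075 .06
```

```text
15.57 [-1.186, 1.089, 0.779, 1.601, 0.167, 1.292, -0.666, 0.524, 0.107, 0.142, 3.12, 1.048, 1.5] [ 0.2 -0.4 -3.9] 0.015093844609181386 79.85305309295654
pred foot [0.5255 0.1527 0.0849] axis [0.002 0.002 1.   ]
n 7995 0.00078 delta [-0.0001  0.0001 -0.0012  0.      0.0005 -0.0043] q [[-0.0105, -0.0119, 0.0087], [0.0081, 0.0121, 0.1108]]
wrist [0.5254 0.1528 0.0838] [0.001 0.001 1.   ]
0.075
total t [0.37 0.   0.2 ] w [-0.01  0.01  0.  ] n 1 per [0.367 0.004 0.2  ] [-0.009  0.011  0.003]
0.06
total t [ 0.89 -0.    0.5 ] w [-0.01  0.01  0.  ] n 1 per [ 0.887 -0.002  0.5  ] [-0.009  0.011  0.003]
```

Request:
{"fn": "play_rows", "kwargs": {"plan": [[[0.18,0,0.1],[0,0,0],1],[[0.18,0,0.1],[0,0,0],1],[[0.18,0,0.1],[0,0,0],1],[[0,0,0],[0,0,0],1]]}}

```text
clock: 16.12
position: [0.5232, 0.1076, 0.1265]
tool_rot: [3.122, 1.047, 1.5]
force: [-7.3, 3.2, -2.9]
grip_width: 0.0149
finger_force: 80.5
```

```bash
python3 st.py; python3 chk.py .058
```

```text
16.12 [-1.182, 1.11, 0.768, 1.599, 0.157, 1.277, -0.677, 0.523, 0.108, 0.126, 3.122, 1.047, 1.5] [-7.3  3.2 -2.9] 0.014921296514144351 80.50835251808167
pred foot [0.525  0.1535 0.0696] axis [0.002 0.001 1.   ]
n 7061 0.00078 delta [-0.      0.0007  0.0026 -0.0009  0.0065 -0.0038] q [[-0.011, -0.012, 0.0221], [0.009, 0.0121, 0.1071]]
wrist [0.5249 0.1541 0.0722] [ 0.003 -0.006  1.   ]
0.058
total t [0.39 0.03 0.25] w [-0.02  0.    0.01] n 1 per [0.393 0.031 0.25 ] [-0.016  0.004  0.008]
```

Request:
{"fn": "play_rows", "kwargs": {"plan": [[[0.13,-0.02,0.075],[0,0,0],1],[[0.13,-0.01,0.075],[0,0,0],1],[[0.13,0,0.075],[0,0,0],1],[[0,0,0],[0,0,0],1]]}}

```text
clock: 16.68
position: [0.523, 0.1077, 0.1153]
tool_rot: [3.121, 1.047, 1.5]
force: [-5.1, 3.2, -2.7]
grip_width: 0.0145
finger_force: 80.6
```

```bash
python3 st.py; python3 chk.py .058
```

```text
16.68 [-1.179, 1.125, 0.761, 1.599, 0.15, 1.265, -0.685, 0.523, 0.108, 0.115, 3.121, 1.047, 1.5] [-5.1  3.2 -2.7] 0.014511315907927785 80.56721806526184
pred foot [0.5248 0.1536 0.0585] axis [0.002 0.001 1.   ]
n 6217 0.0008 delta [ 0.0002  0.0005  0.0018  0.0031  0.0055 -0.0059] q [[-0.0111, -0.012, 0.0343], [0.0087, 0.0121, 0.108]]
wrist [0.5249 0.1541 0.0603] [-0.002 -0.005  1.   ]
0.058
total t [0.01 0.05 0.03] w [-0.01  0.    0.01] n 1 per [0.006 0.046 0.03 ] [-0.011  0.003  0.006]
```

Request:
{"fn": "play_rows", "kwargs": {"plan": [[[0.05,-0.01,0.03],[0,0,0],1],[[0,0,0],[0,0,0],1],[[0,0,0],[0,0,0],0],[[0,0,0],[0,0,0],0],[[0,0,0],[0,0,0],0],[[0,0,0],[0,0,0],0],[[0,0,0],[0,0,0],0]]}}

```text
clock: 17.6
position: [0.5233, 0.1072, 0.1143]
tool_rot: [3.119, 1.047, 1.499]
force: [-0.3, -0.7, 0.4]
grip_width: 0.0428
finger_force: 0.0
```

```bash
python3 st.py; python3 chk.py
```

```text
17.6 [-1.178, 1.127, 0.76, 1.599, 0.15, 1.263, -0.686, 0.523, 0.107, 0.114, 3.119, 1.047, 1.499] [-0.3 -0.7  0.4] 0.042829380372324345 0.0
pred foot [0.525  0.153  0.0574] axis [0.001 0.001 1.   ]
n 5795 0.00059 delta [ 0.0007  0.0012  0.0044  0.0288  0.0078 -0.0007] q [[-0.0098, -0.0103, 0.0327], [0.005, 0.0104, 0.1054]]
wrist [0.5258 0.1542 0.0618] [-0.028 -0.005  1.   ]
```

Request:
{"fn": "play_rows", "kwargs": {"plan": [[[0,0,-0.5],[0,0,0],0],[[0,0,-1],[0,0,0],-0.2],[[0,0,-1],[0,0,0],-0.5],[[0,0,-1],[0,0,0],-1],[[0,0,-1],[0,0,0],-1],[[0,0,0],[0,0,0],-1]]}}

```text
clock: 18.4
position: [0.5281, 0.2067, 0.1712]
tool_rot: [3.117, 1.045, 1.499]
force: [0.7, -0.6, -0.4]
grip_width: 0.0854
finger_force: 0.0
```

```bash
python3 st.py; python3 kin3.py >/dev/null; python3 - <<'E'
from tg import *
from wm import *
foot=np.array([.5257,.1538,.059]);K=rot(Z,SYAW+1.5*np.pi)
f1,K1=measure(foot,K,rad=.006);print("key",f1.round(4),K1[:,2].round(3),"ytilt yaw",np.arctan2(K1[1,0],K1[0,0]).round(3))
f2,K2=wmeasure(grab_frame("wrist"),foot,K,rad=.008);print("wrist",f2.round(4),K2[:,2].round(3))
f=grab_frame("scene");p,u,v=pts(f);m=(np.hypot(p[:,0]-.526,p[:,1]-.153)<.06)&(p[:,2]>.19);print("top z",np.percentile(p[m,2],[50,90,98]).round(4))
s=bot.observe();o=s["position"];A=R.from_euler("xyz",s["tool_rot"]).as_matrix();q=s["qpos"]
for yaw in(SYAW,SYAW+np.pi):
    T=R.from_euler("xyz",[np.pi,0,yaw]).as_matrix();up=np.array([.526,.153,.148+.09])
    up0=up+[0,.0,.06]
    Q,E=path(q,o,A,up0,T);print(yaw,E.max(),Q[-1].round(2));Q2,E2=path(Q[-1],up0,T,up-[0,0,.09],T,8)
    T2=R.from_euler("xyz",[np.pi,0,yaw-1.3]).as_matrix();Q3,E3=path(Q2[-1],up-[0,0,.09],T,up-[0,0,.09],T2,12);print(E2.max(),E3.max(),Q2[-1].round(2),Q3[-1].round(2));rows(up0,T)
E
```

```text
18.4 [-1.224, 1.109, 0.767, 1.382, 0.13, 1.518, -0.665, 0.528, 0.207, 0.171, 3.117, 1.045, 1.499] [ 0.7 -0.6 -0.4] 0.08540333431606233 0.0
n [339, 209] mean|d| 0.0015 delta [ 0.0001 -0.0017 -0.002   0.014  -0.0062  0.0116]
key [0.5258 0.1521 0.057 ] [-0.014  0.007  1.   ] ytilt yaw -1.607
n 4772 0.00093 delta [ 0.0006  0.0012 -0.0004  0.02    0.0159 -0.0008] q [[-0.0118, -0.0427, 0.0355], [0.0082, 0.0424, 0.1499]]
wrist [0.5263 0.155  0.0586] [-0.021 -0.015  1.   ]
top z [0.203  0.2068 0.2076]
-0.048 8.147324874872407e-08 [-1.16  0.57  1.2   1.72 -0.56  1.25 -1.45]
7.103363981960753e-08 1.0294584102181088e-07 [-1.05  0.71  1.01  1.89 -0.74  0.97 -1.31] [-1.14  0.93  1.3   1.9  -0.99  1.16 -2.38]
total t [-3.86  3.17 -3.48] w [5.47 5.4  9.35] n 10 per [-0.386  0.317 -0.348] [0.547 0.54  0.935]
3.093592653589793 1.6638921358791273e-07 [-0.63  0.32  0.32  1.7  -0.11  1.14  1.24]
5.817302073279744e-08 1.199411014349479e-07 [-0.59  0.49  0.27  1.87 -0.18  0.81  1.3 ] [-0.83  0.55  0.63  1.88 -0.43  0.84  0.24]
total t [-3.98 -3.07 -3.45] w [-5.41  5.48 -9.48] n 10 per [-0.398 -0.307 -0.345] [-0.541  0.548 -0.948]
```

Request:
{"fn": "play_rows", "kwargs": {"plan": [[[-0.88,0,-0.5],[0,0,0],-1],[[-0.88,0,-0.5],[0,0,0],-1],[[-0.88,0,-0.5],[0,0,0],-1],[[-0.88,0,-0.5],[0,0,0],-1],[[-0.88,0,-0.5],[0,0,0],-1],[[0,0,0],[0,0,0],-1]]}}

```text
clock: 19.35
position: [0.5267, 0.2038, 0.2994]
tool_rot: [3.115, 1.045, 1.495]
force: [-0.7, -0.2, -0.1]
grip_width: 0.0857
finger_force: 0.0
```

```bash
python3 st.py; python3 - <<'E'
from tg import *
s=bot.observe();o=s["position"];A=R.from_euler("xyz",s["tool_rot"]).as_matrix();q=s["qpos"]
T=R.from_euler("xyz",[np.pi,0,SYAW+np.pi]).as_matrix();up=np.array([.5258,.153,.288])
Q,E=path(q,o,A,up,T);print(E.max(),Q[-1].round(2));rows(up,T)
E
```

```text
19.35 [-1.247, 0.961, 0.835, 1.338, 0.21, 1.665, -0.566, 0.527, 0.204, 0.299, 3.115, 1.045, 1.495] [-0.7 -0.2 -0.1] 0.08568322986415597 0.0
1.6328094049786123e-07 [-0.67  0.33  0.36  1.72 -0.13  1.12  1.26]
total t [-1.14 -1.36  1.45] w [-5.39  5.48 -9.49] n 10 per [-0.114 -0.136  0.145] [-0.539  0.548 -0.949]
```

Request:
{"fn": "play_rows", "kwargs": {"plan": [[[-0.08,-0.1,0.1],[-0.385,0.39,-0.68],-1],[[-0.08,-0.1,0.1],[-0.385,0.39,-0.68],-1],[[-0.08,-0.1,0.1],[-0.385,0.39,-0.68],-1],[[-0.08,-0.1,0.1],[-0.385,0.39,-0.68],-1],[[-0.08,-0.1,0.1],[-0.385,0.39,-0.68],-1],[[-0.08,-0.1,0.1],[-0.385,0.39,-0.68],-1],[[-0.08,-0.1,0.1],[-0.385,0.39,-0.68],-1],[[-0.08,-0.1,0.1],[-0.385,0.39,-0.68],-1],[[-0.08,-0.1,0.1],[-0.385,0.39,-0.68],-1],[[-0.08,-0.1,0.1],[-0.385,0.39,-0.68],-1],[[-0.08,-0.1,0.1],[-0.385,0.39,-0.68],-1],[[-0.08,-0.1,0.1],[-0.385,0.39,-0.68],-1],[[-0.08,-0.1,0.1],[-0.385,0.39,-0.68],-1],[[-0.08,-0.1,0.1],[-0.385,0.39,-0.68],-1],[[0,0,0],[0,0,0],-1]]}}

```text
clock: 21.22
position: [0.5227, 0.1511, 0.2881]
tool_rot: [-3.137, -0.002, 3.094]
force: [0.1, 0.4, 0.9]
grip_width: 0.0853
finger_force: 0.0
```

```bash
python3 st.py; cat > cross.py <<'E'
from tg import *
from wm import *
foot=np.array([.5258,.153,.058]);K=rot(Z,SYAW+1.5*np.pi)
f2,K2=wmeasure(grab_frame("wrist"),foot,K,rad=.01);f2,K2=wmeasure(grab_frame("wrist"),f2,K2,rad=.005)
c=f2+K2[:,2]*.142;yaw=np.arctan2(K2[1,0],K2[0,0]);print("cross",c.round(4),"key x yaw",yaw.round(3),K2[:,2].round(3))
T=R.from_euler("xyz",[np.pi,0,np.arctan2(K2[1,1],K2[0,1])+np.pi]).as_matrix()
for z in(.25,.148): print(z);rows(np.array([c[0],c[1],z]),T)
E
python3 cross.py
```

```text
21.23 [-0.679, 0.328, 0.378, 1.721, -0.128, 1.12, 1.26, 0.523, 0.151, 0.288, -3.137, -0.002, 3.094] [0.1 0.4 0.9] 0.08534547929752169 0.0
n 1808 0.00153 delta [-0.0007 -0.0042 -0.0001 -0.0039 -0.0456 -0.009 ] q [[-0.0191, -0.045, 0.0354], [0.0125, 0.0412, 0.152]]
n 1680 0.00088 delta [-0.0004 -0.0044  0.0003  0.0022 -0.0293  0.003 ] q [[-0.0064, -0.0449, 0.0356], [0.0086, 0.0421, 0.1519]]
cross [0.5255 0.155  0.1997] key x yaw -1.625 [0.006 0.075 0.997]
0.25
total t [-0.14  0.09  1.52] w [-0.04 -0.01  0.05] n 2 per [-0.069  0.046  0.762] [-0.019 -0.003  0.025]
0.148
total t [-0.14  0.1   5.6 ] w [-0.04 -0.01  0.05] n 6 per [-0.023  0.017  0.934] [-0.006 -0.001  0.008]
```

Request:
{"fn": "play_rows", "kwargs": {"plan": [[[-0.06,0.04,0.6],[-0.02,0,0.02],-1],[[-0.06,0.04,0.6],[-0.02,0,0.02],-1],[[0,0,0.8],[0,0,0],-1],[[0,0,0.8],[0,0,0],-1],[[0,0,0.8],[0,0,0],-1],[[0,0,0.8],[0,0,0],-1],[[0,0,0.7],[0,0,0],-1],[[0,0,0.5],[0,0,0],-1],[[0,0,0],[0,0,0],-1]]}}

```text
clock: 22.45
position: [0.5245, 0.155, 0.1472]
tool_rot: [3.141, -0.003, 3.092]
force: [0.4, 0.0, -0.1]
grip_width: 0.0853
finger_force: 0.0
```

```bash
python3 st.py; python3 - <<'E'
from h import *
f=grab_frame("scene");g=grab_frame("wrist")
cv2.imwrite("pics/s4.png",np.hstack([cv2.resize(f["pixels"][80:200,230:350],(384,384),interpolation=cv2.INTER_CUBIC),cv2.resize(g["pixels"],(400,384))])[...,::-1])
E
```

```text
22.45 [-0.631, 0.494, 0.324, 1.876, -0.213, 0.808, 1.326, 0.524, 0.155, 0.147, 3.141, -0.003, 3.092] [ 0.4  0.  -0.1] 0.0852723306041309 0.0
```

View pics/s4.png

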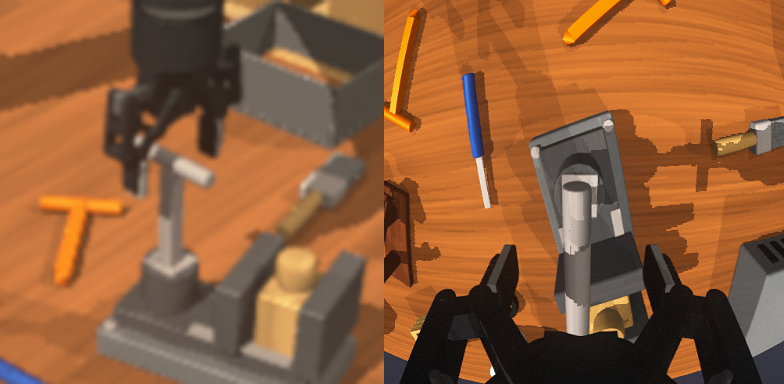

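Request:
{"fn": "play_rows", "kwargs": {"plan": [[[-0.05,-0.06,0],[0,0,0],-1],[[0,0,0],[0,0,0],1],[[0,0,0],[0,0,0],1],[[0,0,0],[0,0,0],1],[[0,0,0],[0,0,0],1],[[0,0,0],[0,0,0],1]], "newtons": 50}}

```text
clock: 23.3
position: [0.5263, 0.1534, 0.1484]
tool_rot: [3.14, -0.001, 3.092]
force: [0.2, -0.7, 4.6]
grip_width: 0.0149
finger_force: 48.8
```

Request:
{"fn": "play_rows", "kwargs": {"plan": [[[0,0,0],[0,0,0.5],1],[[0,0,0],[0,0,0.5],1],[[0,0,0],[0,0,0.5],1],[[0,0,0],[0,0,0.5],1],[[0,0,0],[0,0,0],1]]}}

```text
clock: 23.92
position: [0.526, 0.1536, 0.1484]
tool_rot: [3.141, -0.002, 2.791]
force: [-2.3, 0.4, 6.9]
grip_width: 0.015
finger_force: 49.1
```

```bash
python3 st.py; python3 -c "
from h import *
print(bot.observe()['moment'])"
```

```text
23.93 [-0.685, 0.505, 0.406, 1.876, -0.268, 0.815, 1.082, 0.526, 0.154, 0.148, 3.141, -0.002, 2.791] [-2.3  0.4  6.9] 0.01496482543781119 49.11581978201866
[-0.10084477  0.71159907  0.07305807]
```

Request:
{"fn": "play_rows", "kwargs": {"plan": [[[0,0,0],[0,0,0.5],1],[[0,0,0],[0,0,0.5],1],[[0,0,0],[0,0,0.5],1],[[0,0,0],[0,0,0.5],1],[[0,0,0],[0,0,0.5],1],[[0,0,0],[0,0,0.5],1],[[0,0,0],[0,0,0.5],1],[[0,0,0],[0,0,0.5],1],[[0,0,0],[0,0,0.5],1],[[0,0,0],[0,0,0.5],1],[[0,0,0],[0,0,0],1]]}}

```text
clock: 25.3
position: [0.5257, 0.1532, 0.1483]
tool_rot: [-3.14, -0.002, 2.041]
force: [-5.4, -2.0, 9.6]
grip_width: 0.0152
finger_force: 49.7
```

```bash
python3 st.py; python3 -c "
from h import *
print(bot.observe()['moment'])"
```

```text
25.3 [-0.823, 0.549, 0.611, 1.883, -0.416, 0.841, 0.473, 0.526, 0.153, 0.148, -3.14, -0.002, 2.041] [-5.4 -2.   9.6] 0.015236014035051742 49.74713534116745
[-0.70760773  1.36516468  0.0406598 ]
```

Rotated 1.05 so far; continue in small steps watching the torque.

Request:
{"fn": "play_rows", "kwargs": {"plan": [[[0,0,0],[0,0,0.35],1],[[0,0,0],[0,0,0.35],1],[[0,0,0],[0,0,0.35],1],[[0,0,0],[0,0,0],1]]}}

```text
clock: 25.8
position: [0.5256, 0.1532, 0.1484]
tool_rot: [-3.14, -0.002, 1.883]
force: [-5.6, -2.3, 9.7]
grip_width: 0.0149
finger_force: 49.9
```

```bash
python3 st.py; python3 -c "
from h import *
print(bot.observe()['moment'])"
```

```text
25.8 [-0.85, 0.561, 0.654, 1.884, -0.449, 0.849, 0.347, 0.526, 0.153, 0.148, -3.14, -0.002, 1.883] [-5.6 -2.3  9.7] 0.014860669095599521 49.881756752729416
[-0.7372076   1.56162194  0.08066768]
```

Request:
{"fn": "play_rows", "kwargs": {"plan": [[[0,0,0],[0,0,0.25],1],[[0,0,0],[0,0,0.25],1],[[0,0,0],[0,0,0.25],1],[[0,0,0],[0,0,0],1]]}}

```text
clock: 26.3
position: [0.5255, 0.1532, 0.1483]
tool_rot: [-3.139, -0.002, 1.772]
force: [-6.5, -2.3, 10.0]
grip_width: 0.0154
finger_force: 50.6
```

```bash
python3 st.py; python3 - <<'E'
from h import *
from sock import sockfit
print(bot.observe()['moment'])
f=grab_frame("scene");sockfit(f,"scene",c0=(.5259,.153),yaw0=-1.2);sockfit(f,"scene",c0=(.5259,.153),yaw0=.3)
E
```

```text
26.3 [-0.869, 0.571, 0.685, 1.885, -0.473, 0.855, 0.258, 0.526, 0.153, 0.148, -3.139, -0.002, 1.772] [-6.5 -2.3 10. ] 0.015361673282600838 50.61161354184151
[-0.80852622  1.74978548  0.49183495]
scene centre 0.5274 0.1513 yaw -1.311 half 1.83 blur 2.25 cost 220.5 var 487.3
scene centre 0.5274 0.1513 yaw 0.26 half 1.83 blur 2.25 cost 220.5 var 487.3
```

Request:
{"fn": "play_rows", "kwargs": {"plan": [[[0,0,0],[0,0,0.2],1],[[0,0,0],[0,0,0.2],1],[[0,0,0],[0,0,0],1]]}}

```text
clock: 26.72
position: [0.5256, 0.1533, 0.1484]
tool_rot: [-3.139, -0.002, 1.712]
force: [-4.8, -3.7, 10.3]
grip_width: 0.0154
finger_force: 60.3
```

```bash
python3 st.py; python3 -c "
from h import *
print(bot.observe()['moment'])"
```

```text
26.73 [-0.88, 0.576, 0.701, 1.885, -0.485, 0.859, 0.211, 0.526, 0.153, 0.148, -3.139, -0.002, 1.712] [-4.8 -3.7 10.3] 0.015361989143156375 60.25680468650535
[-0.53837821  1.57590746  0.73331947]
```

Request:
{"fn": "play_rows", "kwargs": {"plan": [[[0,0,0],[0,0,-0.2],1],[[0,0,0],[0,0,0],-1],[[0,0,0],[0,0,0],-1],[[0,0,0],[0,0,0],-1],[[0,0,0],[0,0,0],-1],[[0,0,-0.5],[0,0,0],-1],[[0,0,-1],[0,0,0],-1],[[0,0,-1],[0,0,0],-1],[[0,0,-1],[0,0,0],-1],[[0,0,-1],[0,0,0],-1],[[0,0,-1],[0,0,0],-1],[[0,0,0],[0,0,0],-1],[[0,0,0],[0,0,0],-1]]}}

```text
clock: 28.35
position: [0.5262, 0.1532, 0.2857]
tool_rot: [-3.141, -0.002, 1.742]
force: [-0.3, -0.1, -0.0]
grip_width: 0.0852
finger_force: 0.0
```

```bash
python3 st.py; python3 - <<'E'
from wm import *
from sock import sockfit
from kin import rot,Z
foot=np.array([.5258,.153,.058])
f=grab_frame("wrist");g=grab_frame("scene")
K=rot(Z,-.048-np.pi/2-1.3);f2,K2=wmeasure(f,foot,K,rad=.012);f2,K2=wmeasure(f,f2,K2,rad=.006);print("key",f2.round(4),K2[:,2].round(3),"turn",(np.arctan2(K2[1,0],K2[0,0])+.048+np.pi/2).round(3))
f1,K1=measure(foot,K,rad=.008);print("key s",f1.round(4),K1[:,2].round(3))
for n,fr in(("wrist",f),("scene",g),("top",grab_frame("top"))): sockfit(fr,n,c0=(.5259,.153),yaw0=-1.2)
cv2.imwrite("pics/s5.png",np.hstack([cv2.resize(g["pixels"][110:210,240:340],(384,384),interpolation=cv2.INTER_CUBIC),cv2.resize(f["pixels"],(400,384))])[...,::-1])
E
```

```text
28.35 [-0.973, 0.416, 0.815, 1.73, -0.332, 1.14, 0.112, 0.526, 0.153, 0.286, -3.141, -0.002, 1.742] [-0.3 -0.1 -0. ] 0.08522896255976906 0.0
n 1946 0.00184 delta [ 0.0051  0.0027 -0.0001 -0.0042  0.0502 -0.0115] q [[-0.0143, -0.045, 0.0339], [0.0217, 0.0412, 0.1518]]
n 1777 0.00095 delta [ 0.0034  0.001   0.0002 -0.0009  0.0248  0.0009] q [[-0.0092, -0.0449, 0.0353], [0.0065, 0.0416, 0.1518]]
key [0.5343 0.1568 0.0581] [-0.072 -0.021  0.997] turn -1.311
n [307, 28] mean|d| 0.0015 delta [ 0.0006 -0.0005 -0.0021  0.0141  0.0101 -0.0111]
key s [0.5264 0.1525 0.0559] [-0.013  0.012  1.   ]
wrist centre 0.524 0.1547 yaw -1.161 half 1.81 blur 0.2 cost 834.6 var 1181.2
scene centre 0.5273 0.1514 yaw -1.312 half 1.85 blur 2.36 cost 215.3 var 481.9
top centre 0.5351 0.1724 yaw -0.008 half 3.21 blur -0.79 cost 22.8 var 221.3sock.py:14: RuntimeWarning: overflow encountered in exp
  u=np.maximum(abs(np.cos(a)*dx+np.sin(a)*dy),abs(-np.sin(a)*dx+np.cos(a)*dy));sg=lambda d:1/(1+np.exp(-d/(b*.001)))
```

View pics/s5.png

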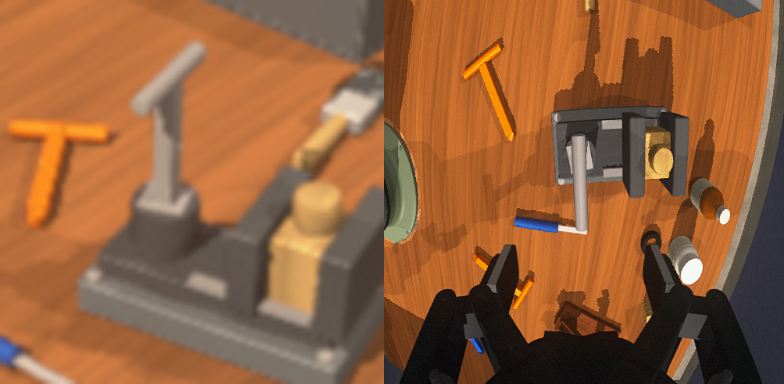

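```bash
python3 -c "
from workcell import bot
print(bot.job_done())"
```

```text
the job is handed in; nothing more can be done
None
```

I handed the job in with the key standing home and upright in the socket, turned clockwise to its stop and let go; the lock angle, about 1.4 rad, is my estimate from the cameras and the torque rise, and the hand-in returned no verdict.

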